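Eject an objective cell and lay it on the sloped rest

ROBOT

A 6-joint arm with a two-finger parallel gripper is mounted at the origin on the work surface. World frame = base frame: x ahead of the robot, y to its left, z up, the work surface at z = 0. Lengths are in m, angles in rad, forces in N, time in s.
With the tool pointing down it reaches from about 0.3 to 1 m from the base axis. Payload 5.1 kg.
Tool frame: the origin (TCP) lies where the fingers leave the gripper's body, on its centre line; the fingertips stand 78 mm ahead of it and the grasp point (between the pads) lies 59 mm ahead of it (grip_depth is the distance from the TCP to the grasp point, in m); z points along the fingers, y is the line along which they close (so a half turn about z gives the same grasp; the last joint's range is limited). The gripper opens to 95 mm and grips with 3 to 60 N. Pads are 20 mm wide; open, the fingers measure 119 mm over their backs; the gripper's body (75 mm by 180 mm) begins 59 mm behind the grasp point.
Start: joints at [-1.311, 0.124, 1.65, -0, 1.367, -0.083], TCP at [0.218, -0.612, 0.292] pointing down, gripper open.
Joint ranges: [-2.61, 2.61], [-1.02, 2.33], [0.03, 2.71], [-1.35, 4.49], [0.32, 2.68], [-2.91, 2.91]. Speed limits (rad/s): [2.57, 2.57, 3.14, 3.14, 3.14, 3.14].

INTERFACE

Orientations are given as a 3x3 rotation matrix whose columns are the frame's x, y, z axes.
In Python, from plant import * gives the robot as it stands.
- The arm moves only by the tool play_rows, never from a script. Its argument "deltas" is a list of rows, each an object of numbers: "dx", "dy", "dz": the shift along the tool's x, y, z each as a share of 1 m, from -1 to 1; "rx", "ry", "rz": the turn, a rotation vector about the tool's x, y, z each as a share of 90 degrees, from -1 to 1. A call has 1 to 8 rows; each row shifts and turns the commanded pose from where the row before left it, along the tool's axes as they then stand; what a row does not reach is not made up. A row lasts 1/10 s, in which the tool goes at most 50 mm and 8.59 degrees, less where a joint would pass 70% of its speed; a pose out of reach is approached as far as the arm can. A call with a number of a shift or a turn outside -1 to 1 is refused whole. A call with a gripper value outside its range is refused whole. "fingers" is the closure, from -1 (fully open) to 1 (shut), set as the call begins (left out, the last holds). The fingers move at their own pace and stop on an object; the grip force is fixed at half the most. Time passes only in rows, so rows that do not move let the fingers close. It gives the time, the measured TCP pose, the force, the opening and the grip force at its end, in the units of the state.
- get_state(): the state, without advancing time (a new reading comes with each control period).
- snapshot(name): name is "scene" or "top"; returns the picture (384x512x3 uint8, blue, green, red); there is no depth.
- get_calibration(name): a dict with "camera_matrix" (3x3 intrinsics, pixels), "extrinsics" (4x4, takes a point from camera to world coordinates). Camera axes: x right, y down, z forward; pixel columns grow to the right and rows downward; lengths in m; the calibration is good to about 2 mm. A picture is of the moment at which its call begins. get_calibration takes no time and is no camera call.
- close_job(): hands the job in; it is judged then, once.
The state is a dict: "clock": time; "joints": joint angles; "dq": joint speeds; "effort": joint torques, N m; "position": TCP position; "tcp_rot": TCP orientation; "ft_force": force on the tool from outside, world axes, zero at the start; "moment": the same for the moment, N m; "finger_gap": finger opening in m; "grip_force": force on a finger pad.
Only numpy, scipy, OpenCV 4.12 (cv2) and the standard library are available. Lean on these libraries where they do the work, as an engineer would, in place of code of your own. Each camera call takes 0.05 s, during which the arm holds its last target. There are 200 camera calls.

TASK

Press the spring ejector of the socket mount all the way until you feel it come up against its stop, without ramming it, so that the black objective cell stands out of the mouth, and let the slide spring back. Then draw the cell out and lower it, nose down, into the V of the sloped rest until it lies flush in the V with its nose against the foot, letting go only once it is lying there. Do not drop the cell, and leave the other pieces where they are.

Things in the scene. Friction and masses are not known exactly. Their poses are not given: they have to be found in the camera images.
- mount: Bayonet socket mount, aluminium, fixed. Origin on the bench under the bore, 4 mm from the middle of its base plate (160 x 80 x 12 mm). A level eight-sided bore, 40 mm across flats, runs along the mount's own x axis 60 mm above the bench; its mouth, in a collar 60 mm across flats, faces -x, its closed rear is at x = +18 mm. The brass catch on top of the collar reaches 101 mm above the bench.
- mount_mouth (a point): Centre of the bore at the mouth's face, 72 mm along the mount's -x from its origin. Axes as the mount. A spring-loaded ball in the top of the bore, 7 mm inside the mouth, holds the cell in; once the cell is pushed past it, the ball presses on the cell, which then stays where it was pushed.
- ejector (a joint): Spring ejector slide of the mount: 0 = sprung back, grows (m) as it is pressed along the mount's -x, from the rear towards the mouth, to a rubber-faced stop that is set anew each time, 40 to 52 mm on: it must be felt. Spring and cell resist with 3 to 10 N; against the stop the force climbs by some 3 N per mm; 14 to 20 N in all is enough. It springs back when let go.
- ejector_plate (a point): Centre of the rear face of the ejector's upright steel thumb plate (44 x 44 mm, 8 mm thick) behind the mount; it moves with the slide. This face looks along the mount's +x; it is pressed towards -x.
- cell: Black anodised objective cell, to be taken out: cylinder 37.6 mm across, 53 mm long, about 0.1 kg. Origin at its centre, axis = its own x. The nose (-x end) is bevelled over 6 mm to a 27 mm flat with a small glass; the tail (+x) is square. It starts inside the bore, nose 12 to 18 mm behind the mouth's face. After a full press 20 to 36 mm stand out.
- cell_nose (a point): Centre of the cell's nose face. Axes as the cell.
- cell_tail (a point): Centre of the cell's tail face. Axes as the cell.
- rest: Sloped inspection rest, fixed: narrow aluminium V (32 mm wide, 50 mm long, sides at 30 degrees) on a 22 mm post over a 100 x 74 mm base. Origin: centre of the base at bench height. The V climbs at 25 degrees towards the rest's +x; a foot 30 mm wide closes its low end, 2 mm lower than a seated cell's axis. The V's edges are 13 mm below that axis.
- rest_foot (a point): On the foot's face, where the centre of the nose face is when the cell lies in the V against the foot (78 mm above the bench). Axes as the rest (level).
- rest_head (a point): Where the centre of the cell's tail face is when it lies so: 53 mm up the slope from rest_foot.
- lens: Bystander, loose: quartz lens disk, clear, 50 mm across, 10 mm high. Origin at the centre of its underside.
- spacer: Bystander, loose: white ceramic spacer ring, 52 mm outside, 10 mm high. Origin at the centre of its underside.
- sleeve: Bystander, loose: brass focusing sleeve, an upright tube 48 mm outside, 45 mm high. Origin at the centre of its underside.
- collimator: Bystander, loose: steel collimator tube, upright, 40 mm outside, 95 mm high. Origin at the centre of its underside.
- bigcell: Bystander, loose: larger black cell, a squat disk 58 mm across and 34 mm high; not the one wanted. Origin at the centre of its underside.
- jar: Bystander, loose: amber glass jar, 52 mm across, 55 mm high. Origin at the centre of its underside.
Mind the look-alikes: they are no part of the job. What is meant by the mount is not brown or red, and is the smaller of those in its own colour.

How it is judged:
By the outcome, as a careful person would: the job done as asked, in the order asked, and still so for the second after the job is handed in, with the robot touching nothing.
It also fails if it takes over 61 s, if anything falls off the work surface, if the arm or the gripper's body presses on something with over 40 N, if the wrist force passes 120 N, or if a joint passes its speed limit or range.

## Working session

There is one attempt and no reset: what is moved stays moved. The work goes in short steps, Python scripts to look and compute and a tool call to move; the robot and the scene stay as the last step left them, time stands still between calls to the robot, and variables do not carry over. Pictures are saved under pics/ and viewed, at most 10 in all, crops included, and the job is handed in when it is done.

Besides the shell and the picture viewer there is one more tool, called after ">>>" as name(argument=value, ...), one argument or row to a line, values as JSON. play_rows: Moves the arm, as the interface text tells. Shift numbers are shares of 1 m and turn numbers shares of 90 degrees, none past 1 either way. Its arguments: {"type":"object","properties":{"deltas":{"type":"array","items":{"type":"object","properties":{"dx":{"type":"number","minimum":-1,"maximum":1},"dy":{"type":"number","minimum":-1,"maximum":1},"dz":{"type":"number","minimum":-1,"maximum":1},"rx":{"type":"number","minimum":-1,"maximum":1},"ry":{"type":"number","minimum":-1,"maximum":1},"rz":{"type":"number","minimum":-1,"maximum":1}}}},"fingers":{"type":"number"}},"required":["deltas"]}

```bash
ls; mkdir -p pics; python3 - <<'E'
from plant import *
import cv2,json
for n in("scene","top"):
    im=snapshot(n);cv2.imwrite(f"pics/{n}0.png",im)
    c=get_calibration(n);print(n,c)
s=get_state();print(s)
E
```

```text
pics
scene {'camera_matrix': array([[488.62000602,   0.        , 253.40993554],
       [  0.        , 488.62000602, 196.60596074],
       [  0.        ,   0.        ,   1.        ]]), 'extrinsics': array([[-0.03040616,  0.707487  , -0.70607195,  1.32873451],
       [ 0.99942357,  0.01084831, -0.03216895,  0.06513916],
       [-0.01509943, -0.70664309, -0.70740904,  0.88199652],
       [ 0.        ,  0.        ,  0.        ,  1.        ]])}
top {'camera_matrix': array([[418.60578334,   0.        , 251.76755365],
       [  0.        , 418.60578334, 197.80955833],
       [  0.        ,   0.        ,   1.        ]]), 'extrinsics': array([[ 2.04902225e-02, -9.87857808e-01,  1.54003579e-01,
         3.51218416e-01],
       [-9.99790046e-01, -2.02266654e-02,  3.27817795e-03,
         5.11379706e-02],
       [-1.23394823e-04, -1.54038416e-01, -9.88064852e-01,
         1.26833611e+00],
       [ 0.00000000e+00,  0.00000000e+00,  0.00000000e+00,
         1.00000000e+00]])}
{'clock': 0.1, 'joints': array([-1.31057950e+00,  1.24440939e-01,  1.65149583e+00, -2.26944445e-05,
        1.36747543e+00, -8.26509127e-02]), 'dq': array([ 0.00181058, -0.0002313 , -0.00170813,  0.00086324, -0.00054658,
       -0.00022649]), 'effort': array([ 2.54812285e-04, -4.18886518e+01, -3.61093819e+01,  7.76424701e-02,
        4.61691781e-02, -6.81817824e-05]), 'position': array([ 0.21835257, -0.61178545,  0.29113374]), 'tcp_rot': array([[ 9.41792919e-01,  3.36193185e-01, -4.89629548e-04],
       [ 3.36193518e-01, -9.41791297e-01,  1.75256970e-03],
       [ 1.28073143e-04, -1.81516801e-03, -9.99998344e-01]]), 'ft_force': array([-0.14491275, -0.63524889, -0.19212731]), 'moment': array([-0.03247907, -0.01960621,  0.02394227]), 'grip_force': 0.0, 'finger_gap': 0.09549851606179431}
```

View pics/scene0.png

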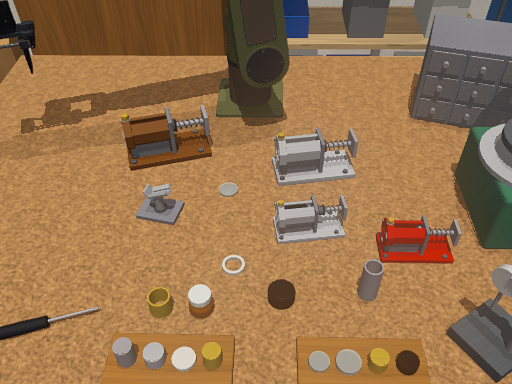

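View pics/top0.png

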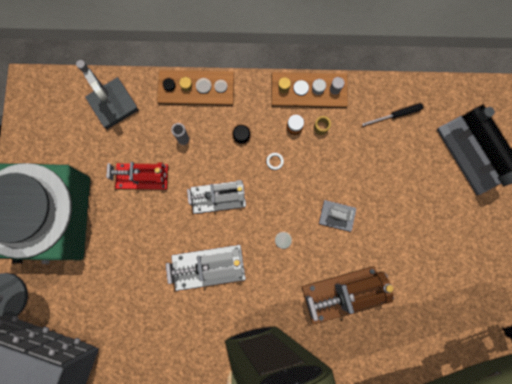

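Look-alikes for the mount (scene px): brown (167,138), larger aluminium (313,158), smaller aluminium (308,220), red (413,240). By the description I choose the smaller aluminium at (308,220), which is (217,197) in top. The rest is at scene (160,203) and top (338,215). I'll check both in a close crop.

```bash
cat > h.py <<'E'
import numpy as np,cv2
from plant import *
C={n:get_calibration(n) for n in("scene","top")}
def ray(n,px):
    K=C[n]["camera_matrix"];T=C[n]["extrinsics"]
    return T[:3,3],T[:3,:3]@np.linalg.solve(K,[px[0],px[1],1.])
def onz(n,px,z):
    o,d=ray(n,px);return o+d*(z-o[2])/d[2]
def two(a,b):   # a scene px, b top px
    o1,d1=ray("scene",a);o2,d2=ray("top",b)
    t=np.linalg.lstsq(np.c_[d1,-d2],o2-o1,rcond=None)[0]
    p,q=o1+d1*t[0],o2+d2*t[1];return (p+q)/2,np.linalg.norm(p-q)
def proj(n,p):
    K=C[n]["camera_matrix"];T=C[n]["extrinsics"]
    c=K@(T[:3,:3].T@(np.asarray(p)-T[:3,3]));return c[:2]/c[2]
E
python3 - <<'E'
import cv2,numpy as np
s=cv2.imread("pics/scene0.png");t=cv2.imread("pics/top0.png")
def cr(im,x,y,w,h,f=5):return cv2.resize(im[y:y+h,x:x+w],None,fx=f,fy=f,interpolation=cv2.INTER_CUBIC)
a=np.hstack([cr(s,265,190,90,60,4),cr(s,130,175,60,60,4)])
b=np.hstack([cr(t,180,170,90,60,4),cr(t,310,190,60,60,4)])
cv2.imwrite("pics/c0.png",np.vstack([a,b]))
E
```

```text
(no output)
```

View pics/c0.png

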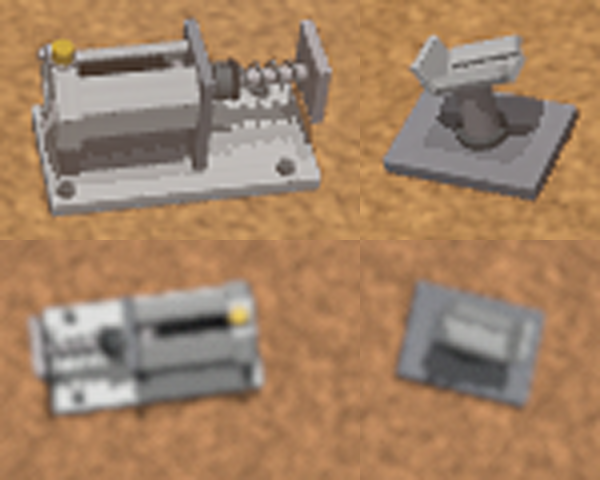

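The crop shows the small aluminium mount: catch and mouth at the left in scene (−y), thumb plate at the right (+y). The rest's foot plate is at its left (−y) end and the V climbs towards +y. Next I measure outlines by mask.

```bash
cat > m.py <<'E'
from h import *
I={n:cv2.imread(f"pics/{n}0.png") for n in("scene","top")}
roi={("mount","scene"):(265,185,95,65),("mount","top"):(180,172,75,50),("rest","scene"):(130,178,60,50),("rest","top"):(315,195,50,42)}
for (o,n),(x,y,w,h) in roi.items():
    im=cv2.resize(I[n][y:y+h,x:x+w],None,fx=4,fy=4,interpolation=cv2.INTER_LINEAR)
    hsv=cv2.cvtColor(im,cv2.COLOR_BGR2HSV)
    m=(hsv[...,1]<70).astype(np.uint8)*255
    m=cv2.morphologyEx(m,cv2.MORPH_OPEN,np.ones((5,5)))
    cs=cv2.findContours(m,cv2.RETR_EXTERNAL,cv2.CHAIN_APPROX_NONE)[0]
    c=max(cs,key=cv2.contourArea)
    p=cv2.approxPolyDP(cv2.convexHull(c),5,True)[:,0]
    f=lambda q:(np.array(q)+.5)/4-.5+[x,y]
    print(o,n,cv2.contourArea(c)/16)
    for q in p:
        u=f(q);print("  px",u.round(1),"z0",onz(n,u,0)[:2].round(4),"z12",onz(n,u,.012)[:2].round(4))
    if o=="mount":
        g=((hsv[...,1]>130)&(hsv[...,0]>20)&(hsv[...,0]<32)).astype(np.uint8)
        k,l,st,ce=cv2.connectedComponentsWithStats(g);i=1+st[1:,4].argmax();print("  brass",f(ce[i]).round(2),st[i])
E
python3 m.py
```

```text
mount scene 2595.34375
  px [343.1 195.6] z0 [0.4414 0.2534] z12 [0.4534 0.2509]
  px [347.1 206.6] z0 [0.4801 0.2595] z12 [0.4916 0.2569]
  px [343.9 236.4] z0 [0.5772 0.2418] z12 [0.5875 0.2394]
  px [277.6 242.9] z0 [0.5998 0.0861] z12 [0.6097 0.0858]
  px [272.6 218.9] z0 [0.5244 0.0742] z12 [0.5354 0.0741]
  px [275.1 201.4] z0 [0.4646 0.0804] z12 [0.4763 0.0802]
  px [311.4 194.4] z0 [0.4381 0.173 ] z12 [0.4502 0.1715]
  brass [280.13 201.72] [ 52  60  20  18 280]
mount top 1479.78125
  px [241.6 180.9] z0 [0.6011 0.0877] z12 [0.5988 0.0874]
  px [245.6 203.4] z0 [0.5313 0.0738] z12 [0.5296 0.0736]
  px [244.6 206.4] z0 [0.522  0.0766] z12 [0.5204 0.0764]
  px [200.4 212.9] z0 [0.4992 0.2111] z12 [0.4978 0.2096]
  px [192.6 212.4] z0 [0.5003 0.2348] z12 [0.4989 0.233 ]
  px [187.6 201.1] z0 [0.5346 0.2515] z12 [0.5329 0.2497]
  px [187.1 188.9] z0 [0.5727 0.2548] z12 [0.5706 0.2528]
  px [192.6 186.1] z0 [0.5816 0.2382] z12 [0.5794 0.2364]
  px [238.6 179.6] z0 [0.6049 0.0971] z12 [0.6025 0.0966]
  brass [239.   189.09] [232  66  11   8  70]
rest scene 1219.09375
  px [183.1 201.1] z0 [ 0.4673 -0.1527] z12 [ 0.479  -0.1498]
  px [181.1 208.9] z0 [ 0.4945 -0.1542] z12 [ 0.5058 -0.1512]
  px [173.1 224.1] z0 [ 0.5456 -0.1667] z12 [ 0.5563 -0.1636]
  px [139.6 218.1] z0 [ 0.5274 -0.2522] z12 [ 0.5383 -0.2478]
  px [135.6 215.9] z0 [ 0.52   -0.2636] z12 [ 0.531  -0.2591]
  px [142.4 190.9] z0 [ 0.4318 -0.2637] z12 [ 0.444  -0.2593]
  px [147.1 183.6] z0 [ 0.4044 -0.2564] z12 [ 0.417 -0.252]
  px [169.1 183.6] z0 [ 0.4036 -0.1982] z12 [ 0.4161 -0.1946]
rest top 812.25
  px [323.9 200.1] z0 [ 0.5463 -0.1657] z12 [ 0.5444 -0.1636]
  px [355.4 207.9] z0 [ 0.5243 -0.2617] z12 [ 0.5226 -0.2588]
  px [350.1 230.9] z0 [ 0.4537 -0.2446] z12 [ 0.4527 -0.2418]
  px [318.9 222.9] z0 [ 0.476  -0.1501] z12 [ 0.4748 -0.1482]
```

```bash
cat >> m.py <<'E'
print("----")
def edge(n,a,b,z,win=3):
    """refine line a-b by strongest gradient along normal; return line endpoints on plane z"""
    g=cv2.cvtColor(I[n],cv2.COLOR_BGR2HSV)[...,1].astype(np.float32)
    g=cv2.GaussianBlur(g,(0,0),.7)
    a,b=np.array(a,float),np.array(b,float);d=(b-a)/np.linalg.norm(b-a);nn=np.array([-d[1],d[0]])
    t=np.linspace(.12,.88,40);s=np.linspace(-win,win,61);P=[]
    for q in t:
        c=a+(b-a)*q;xy=c+s[:,None]*nn
        v=cv2.remap(g,xy[:,0].astype(np.float32),xy[:,1].astype(np.float32),cv2.INTER_LINEAR)[:,0]
        P.append(c+s[np.abs(np.gradient(v)).argmax()]*nn)
    l=cv2.fitLine(np.array(P,np.float32),cv2.DIST_HUBER,0,.01,.01).ravel()
    f=lambda p:l[2:]+l[:2]*np.dot(p-l[2:],l[:2])
    A,B=onz(n,f(a),z)[:2],onz(n,f(b),z)[:2];u=(B-A)/np.linalg.norm(B-A)
    return A.round(4),B.round(4),"ang from +y",np.degrees(np.arctan2(u[0],u[1])).round(2)
print("mount near scene z0",edge("scene",(277.6,242.9),(343.9,236.4),0))
print("mount near top z12",edge("top",(241.6,179.9),(192.6,186.1),.012))
print("mount far top z12",edge("top",(244.6,206.6),(192.6,212.6),.012))
print("mount mouthside top",edge("top",(241.6,180.9),(245.6,203.4),.012))
print("mount mouthside scene",edge("scene",(277.6,241),(272.6,218.9),.012))
print("brass",two((280.13,201.72),(239,189.09)))
for z in(0,.01):
  print("rest near top",z,edge("top",(355.4,207.9),(323.9,200.1),z))
  print("rest far top",z,edge("top",(350.1,230.9),(318.9,222.9),z))
print("rest near scene z0",edge("scene",(135.6,215.9),(173.1,224.1),0))
print("rest L top",edge("top",(355.4,207.9),(350.1,230.9),.01))
print("rest R top",edge("top",(323.9,200.1),(318.9,222.9),.01))
a=cv2.resize(I["scene"][180:230,130:195],None,fx=8,fy=8,interpolation=cv2.INTER_CUBIC)[:, :400]
b=cv2.resize(I["scene"][185:235,320:365],None,fx=8,fy=8,interpolation=cv2.INTER_CUBIC)
cv2.imwrite("pics/c1.png",np.hstack([a,b]))
E
python3 m.py | sed -n '/----/,$p'
```

```text
----
mount near scene z0 (array([0.6015, 0.0861]), array([0.5787, 0.2418]), 'ang from +y', np.float64(-8.33))
mount near top z12 (array([0.6011, 0.0874]), array([0.5796, 0.2365]), 'ang from +y', np.float64(-8.2))
mount far top z12 (array([0.5197, 0.0764]), array([0.4949, 0.2325]), 'ang from +y', np.float64(-9.01))
mount mouthside top (array([0.599, 0.084]), array([0.5292, 0.0769]), 'ang from +y', np.float64(-95.83))
mount mouthside scene (array([0.6044, 0.0849]), array([0.5358, 0.073 ]), 'ang from +y', np.float64(-99.88))
brass (array([0.55847339, 0.09093477, 0.09494166]), np.float64(0.0018838754028026763))
rest near top 0 (array([ 0.5257, -0.2622]), array([ 0.5484, -0.1663]), 'ang from +y', np.float64(13.34))
rest far top 0 (array([ 0.4532, -0.2444]), array([ 0.4727, -0.1494]), 'ang from +y', np.float64(11.61))
rest near top 0.01 (array([ 0.5243, -0.2597]), array([ 0.5469, -0.1646]), 'ang from +y', np.float64(13.34))
rest far top 0.01 (array([ 0.4524, -0.2421]), array([ 0.4717, -0.1478]), 'ang from +y', np.float64(11.61))
rest near scene z0 (array([ 0.5253, -0.2633]), array([ 0.547 , -0.1668]), 'ang from +y', np.float64(12.67))
rest L top (array([ 0.5225, -0.2609]), array([ 0.4522, -0.2452]), 'ang from +y', np.float64(-77.44))
rest R top (array([ 0.5449, -0.1633]), array([ 0.4753, -0.1469]), 'ang from +y', np.float64(-76.77))
```

View pics/c1.png

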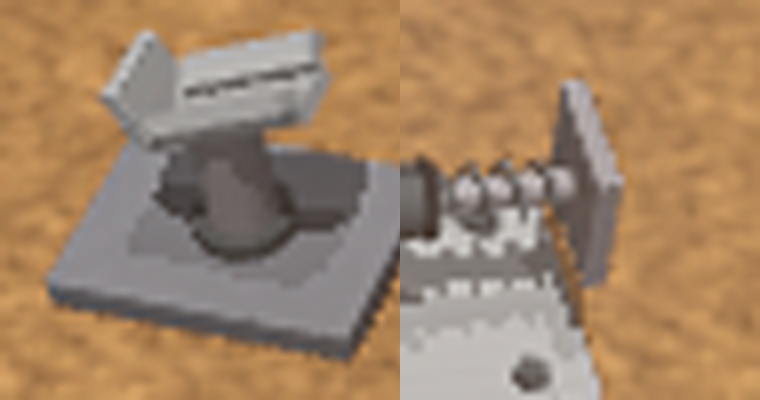

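```bash
python3 - <<'E'
from h import *
a=np.radians(-8.5);u=np.array([np.sin(a),np.cos(a),0]);p=np.array([np.cos(a),-np.sin(a),0])
def onlat(px,l):
    o,d=ray("scene",px);X=o+d*(l-p@o)/(p@d);return "u %.4f z %.4f"%(u@X,X[2])
print("plate TN",onlat((347.5,207.3),.588),"BN",onlat((345.3,220.4),.588),"TF",onlat((341.8,195.2),.544), "TFfront",onlat((340.2,196),.544))
b=np.radians(12.6);ru=np.array([np.sin(b),np.cos(b),0]);rp=np.array([np.cos(b),-np.sin(b),0])
cen=np.mean([(.5469,-.1646),(.5243,-.2597),(.4524,-.2421),(.4717,-.1478),(.5449,-.1633),(.5225,-.2609),(.4522,-.2452),(.4753,-.1469)],0)
print("rest cen",cen,"u,p",cen@ru[:2],cen@rp[:2])
def rz(n,px,z):
    X=onz(n,px,z);return "u %.4f p %.4f"%(ru@X-cen@ru[:2],rp@X-cen@rp[:2])
print("foot far",rz("scene",(148.5,184),.0755),"near",rz("scene",(142.8,192.1),.0755))
print("V far end",rz("scene",(169.8,184.4),.0873))
t=cv2.imread("pics/top0.png");s=cv2.imread("pics/scene0.png")
def cr(im,x,y,w,h,f):return cv2.resize(im[y:y+h,x:x+w],None,fx=f,fy=f,interpolation=cv2.INTER_CUBIC)
cv2.imwrite("pics/c2.png",np.hstack([cr(s,138,178,36,36,11),cr(t,320,198,36,36,11)]))
E
```

```text
plate TN u 0.1575 z 0.0791 BN u 0.1578 z 0.0349 TF u 0.1559 z 0.0745 TFfront u 0.1523 z 0.0724
rest cen [ 0.498775  -0.2038125] u,p -0.09009963981508047 0.5312232023231316
foot far u -0.0240 p -0.0090 near u -0.0262 p 0.0201
V far end u 0.0326 p -0.0083
```

View pics/c2.png

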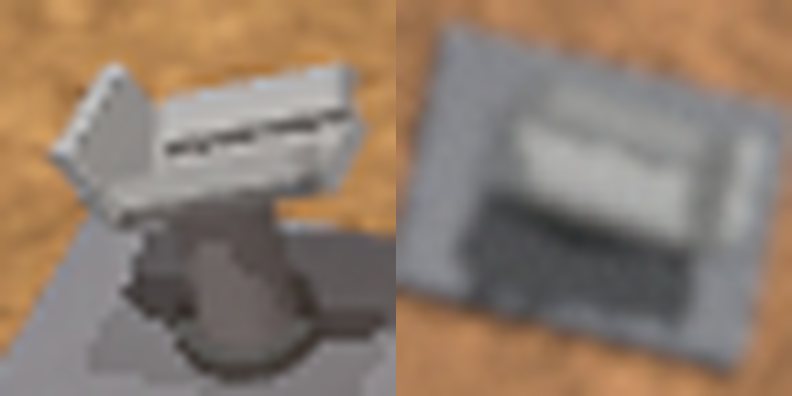

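The crop shows the rest's foot in scene from about (143,192) to (148.5,184) and the V's high end near (170,184). In top, the V's upper and lower edges run about (333.5,205.7)–(347.6,210.3) and (331.3,214.4)–(346.7,219.8), with the foot strip near (352,213.6). I'll cross-check the lateral position with these.

```bash
python3 - <<'E'
from h import *
b=np.radians(12.6);ru=np.array([np.sin(b),np.cos(b),0]);rp=np.array([np.cos(b),-np.sin(b),0])
cen=np.array([.4988,-.2038,0])
f=lambda X:"u %.4f p %.4f z %.4f"%(ru@(X-cen),rp@(X-cen),X[2])
for px,z in(((333.5,205.7),.0873),((331.3,214.4),.0873),((347.6,210.3),.0662),((346.7,219.8),.0662),((352.2,213.6),.0755)):print(f(onz("top",px,z)))
# direct triangulation of the high-end far corner, high-end near corner
print("hi far",[f(two((169.8,184.4),(331.3,214.4))[0]),two((169.8,184.4),(331.3,214.4))[1]])
print("hi near",[f(two((168.0,195.0),(333.5,205.7))[0]),two((168.0,195.0),(333.5,205.7))[1]])
# predictions for V corners with axis over centre line, foot at uf
for uf in(-.022,-.018):
  for nm,s,h,l in(("foot top far",0,-.002,-.015),("foot top near",0,-.002,.015),("hi far",.05,-.013,-.016),("hi near",.05,-.013,.016),("lo near",0,-.013,.016)):
    c,q=np.cos(np.radians(25)),np.sin(np.radians(25))
    X=cen+ru*(uf+s*c-h*q)+rp*l+np.array([0,0,.078+s*q+h*c]);print(uf,nm,proj("scene",X).round(1),proj("top",X).round(1))
E
```

```text
u 0.0292 p 0.0125 z 0.0873
u 0.0300 p -0.0134 z 0.0873
u -0.0166 p 0.0128 z 0.0662
u -0.0197 p -0.0148 z 0.0662
u -0.0295 p 0.0050 z 0.0755
hi far ['u 0.0297 p -0.0128 z 0.0826', np.float64(0.0008938449466063276)]
hi near ['u 0.0306 p 0.0137 z 0.0733', np.float64(0.0075240739696060665)]
-0.022 foot top far [150.5 182.3] [348.  219.6]
-0.022 foot top near [145.6 190.8] [350.1 209.5]
-0.022 hi far [169.5 182. ] [331.5 215.4]
-0.022 hi near [164.5 191.1] [333.9 204.5]
-0.022 lo near [148.  194.4] [347.8 209.2]
-0.018 foot top far [152.1 182.6] [346.6 219.3]
-0.018 foot top near [147.2 191. ] [348.7 209.2]
-0.018 hi far [171.  182.2] [330.2 215.1]
-0.018 hi near [166.1 191.4] [332.5 204.2]
-0.018 lo near [149.5 194.6] [346.4 208.9]
```

```bash
cat >> h.py <<'E'
from scipy.spatial.transform import Rotation as R
ua=np.radians(-8.5);MU=np.array([np.sin(ua),np.cos(ua),0]);MP=np.array([np.cos(ua),-np.sin(ua),0])
ra=np.radians(12.6);RU=np.array([np.sin(ra),np.cos(ra),0]);RP=np.array([np.cos(ra),-np.sin(ra),0])
def frame(x,z):  # tool x, tool z
    return np.c_[x,np.cross(z,x),z]
MR=frame(MU,np.array([0,0,-1.]))
def to(pos,Rt=None):
    s=get_state();Rc=s["tcp_rot"]
    print("t",s["clock"].__round__(2),"pos",s["position"].round(4),"F",s["ft_force"].round(1),"gap",round(s["finger_gap"],4))
    print("shift tool",(Rc.T@(np.array(pos)-s["position"])).round(4))
    if Rt is not None:
        print("rot share",(R.from_matrix(Rc.T@Rt).as_rotvec()/(np.pi/2)).round(4))
        print("shift in target frame",(Rt.T@(np.array(pos)-s["position"])).round(4))
E
python3 - <<'E'
from h import *
g=MU*.197+MP*.566
to([g[0],g[1],.25],MR)
for px in((390,222),):
    print(onz("scene",px,.1))
E
```

```text
t 0.1 pos [ 0.2184 -0.6118  0.2911] F [-0.1 -0.6 -0.2] gap 0.0955
shift tool [ 0.5934 -0.7334  0.0425]
rot share [-0.0009 -0.0009 -0.8762]
shift in target frame [0.8343 0.4405 0.0411]
[0.62046145 0.32405394 0.1       ]
```

>>> play_rows(
  deltas=[
    {"dx": 0.03,"dy": -0.037},
    {"dx": 0.03,"dy": -0.037},
    {"dx": 0.03,"dy": -0.037},
    {"dx": 0.03,"dy": -0.037},
    {"dx": 0.03,"dy": -0.037},
    {"dx": 0.03,"dy": -0.037},
    {"dx": 0.03,"dy": -0.037},
    {"dx": 0.03,"dy": -0.037},
  ],
  fingers=1,
)

```text
validation failed for argument at $.de...
```

>>> play_rows(
  deltas=[
    {"dx": 0.03,"dy": -0.037},
    {"dx": 0.03,"dy": -0.037},
    {"dx": 0.03,"dy": -0.037},
    {"dx": 0.03,"dy": -0.037},
    {"dx": 0.03,"dy": -0.037},
    {"dx": 0.03,"dy": -0.037},
    {"dx": 0.03,"dy": -0.037},
    {"dx": 0.03,"dy": -0.037},
  ],
)

```text
validation failed for argument at $.de...
```

>>> play_rows(
  deltas=[
    {"dx": 0.03,"dy": -0.037},
    {"dx": 0.03,"dy": -0.037},
    {"dx": 0.03,"dy": -0.037},
    {"rz": -0.095},
    {"rz": -0.095},
    {"rz": -0.095},
    {"rz": -0.095},
    {"rz": -0.095},
  ],
)

```text
validation failed for argument at $.de...
```

>>> play_rows(
  deltas=[
    {"rz": -0.095},
    {"rz": -0.095},
    {"rz": -0.095},
    {"rz": -0.095},
    {"rz": -0.02},
    {},
    {},
  ],
)

```text
validation failed for argument at $.de...
```

```bash
python3 - <<'E'
from h import *
g=MU*.197+MP*.566
to([g[0],g[1],.125],MR)
E
```

```text
t 0.1 pos [ 0.2184 -0.6118  0.2911] F [-0.1 -0.6 -0.2] gap 0.0955
shift tool [ 0.5934 -0.7332  0.1675]
rot share [-0.0009 -0.0009 -0.8762]
shift in target frame [0.8343 0.4405 0.1661]
```

>>> play_rows(
  deltas=[
    {"dx": 0.03,"dy": -0.037,"dz": 0,"rx": 0,"ry": 0,"rz": 0},
    {"dx": 0.03,"dy": -0.037,"dz": 0,"rx": 0,"ry": 0,"rz": 0},
    {"dx": 0.03,"dy": -0.037,"dz": 0,"rx": 0,"ry": 0,"rz": 0},
    {"dx": 0.03,"dy": -0.037,"dz": 0,"rx": 0,"ry": 0,"rz": 0},
    {"dx": 0.03,"dy": -0.037,"dz": 0,"rx": 0,"ry": 0,"rz": 0},
    {"dx": 0.03,"dy": -0.037,"dz": 0,"rx": 0,"ry": 0,"rz": 0},
    {"dx": 0.03,"dy": -0.037,"dz": 0,"rx": 0,"ry": 0,"rz": 0},
    {"dx": 0.03,"dy": -0.037,"dz": 0,"rx": 0,"ry": 0,"rz": 0},
  ],
  fingers=1,
)

```text
clock: 0.9
position: [0.345, -0.2508, 0.2918]
tcp_rot: [[0.942, 0.335, -0.0], [0.335, -0.942, 0.0], [0.0, -0.0, -1.0]]
ft_force: [1.4, -0.7, 0.6]
finger_gap: 0.0365
grip_force: 0.0
```

>>> play_rows(
  deltas=[
    {"dx": 0.03,"dy": -0.037,"dz": 0,"rx": 0,"ry": 0,"rz": 0},
    {"dx": 0.03,"dy": -0.037,"dz": 0,"rx": 0,"ry": 0,"rz": 0},
    {"dx": 0.03,"dy": -0.037,"dz": 0,"rx": 0,"ry": 0,"rz": 0},
    {"dx": 0.03,"dy": -0.037,"dz": 0,"rx": 0,"ry": 0,"rz": 0},
    {"dx": 0.03,"dy": -0.037,"dz": 0,"rx": 0,"ry": 0,"rz": 0},
    {"dx": 0.03,"dy": -0.037,"dz": 0,"rx": 0,"ry": 0,"rz": 0},
    {"dx": 0.03,"dy": -0.037,"dz": 0,"rx": 0,"ry": 0,"rz": 0},
    {"dx": 0.03,"dy": -0.037,"dz": 0,"rx": 0,"ry": 0,"rz": 0},
  ],
)

```text
clock: 1.7
position: [0.4715, 0.1089, 0.292]
tcp_rot: [[0.942, 0.337, 0.0], [0.337, -0.942, -0.0], [-0.0, 0.0, -1.0]]
ft_force: [0.9, -0.2, 1.1]
finger_gap: 0.0009
grip_force: 0.0
```

>>> play_rows(
  deltas=[
    {"dx": 0.03,"dy": -0.037,"dz": 0,"rx": 0,"ry": 0,"rz": 0},
    {"dx": 0.03,"dy": -0.037,"dz": 0,"rx": 0,"ry": 0,"rz": 0},
    {"dx": 0.03,"dy": -0.037,"dz": 0,"rx": 0,"ry": 0,"rz": 0},
    {"dx": 0.023,"dy": -0.028,"dz": 0,"rx": 0,"ry": 0,"rz": 0},
    {"dx": 0,"dy": 0,"dz": 0,"rx": 0,"ry": 0,"rz": -0.09},
    {"dx": 0,"dy": 0,"dz": 0,"rx": 0,"ry": 0,"rz": -0.09},
    {"dx": 0,"dy": 0,"dz": 0,"rx": 0,"ry": 0,"rz": -0.09},
    {"dx": 0,"dy": 0,"dz": 0,"rx": 0,"ry": 0,"rz": -0.09},
  ],
)

```text
clock: 2.5
position: [0.531, 0.2757, 0.2914]
tcp_rot: [[0.61, 0.792, -0.001], [0.792, -0.61, -0.001], [-0.001, -0.001, -1.0]]
ft_force: [0.2, 0.3, -0.3]
finger_gap: 0.0003
grip_force: 0.0
```

>>> play_rows(
  deltas=[
    {"dx": 0,"dy": 0,"dz": 0,"rx": 0,"ry": 0,"rz": -0.09},
    {"dx": 0,"dy": 0,"dz": 0,"rx": 0,"ry": 0,"rz": -0.09},
    {"dx": 0,"dy": 0,"dz": 0,"rx": 0,"ry": 0,"rz": -0.09},
    {"dx": 0,"dy": 0,"dz": 0,"rx": 0,"ry": 0,"rz": -0.09},
    {"dx": 0,"dy": 0,"dz": 0,"rx": 0,"ry": 0,"rz": -0.09},
    {"dx": 0,"dy": 0,"dz": 0,"rx": 0,"ry": 0,"rz": -0.066},
    {"dx": 0,"dy": 0,"dz": 0,"rx": 0,"ry": 0,"rz": 0},
    {"dx": 0,"dy": 0,"dz": 0,"rx": 0,"ry": 0,"rz": 0},
  ],
)

```text
clock: 3.3
position: [0.5311, 0.2756, 0.2919]
tcp_rot: [[-0.145, 0.989, -0.001], [0.989, 0.145, -0.0], [-0.0, -0.001, -1.0]]
ft_force: [1.4, 0.5, -0.2]
finger_gap: 0.0004
grip_force: 0.0
```

```bash
python3 - <<'E'
from h import *
g=MU*.197+MP*.566
to([g[0],g[1],.125],MR)
E
```

```text
t 3.3 pos [0.5311 0.2756 0.2919] F [ 1.4  0.5 -0.2] gap 0.0004
shift tool [3.000e-03 1.000e-04 1.669e-01]
rot share [-0.0004  0.0001 -0.0016]
shift in target frame [0.003  0.     0.1669]
```

>>> play_rows(
  deltas=[
    {"dx": 0.001,"dy": 0,"dz": 0.035,"rx": 0,"ry": 0,"rz": 0},
    {"dx": 0.001,"dy": 0,"dz": 0.035,"rx": 0,"ry": 0,"rz": 0},
    {"dx": 0.001,"dy": 0,"dz": 0.035,"rx": 0,"ry": 0,"rz": 0},
    {"dx": 0,"dy": 0,"dz": 0.03,"rx": 0,"ry": 0,"rz": 0},
    {"dx": 0,"dy": 0,"dz": 0.02,"rx": 0,"ry": 0,"rz": 0},
    {"dx": 0,"dy": 0,"dz": 0.012,"rx": 0,"ry": 0,"rz": 0},
    {"dx": 0,"dy": 0,"dz": 0,"rx": 0,"ry": 0,"rz": 0},
    {"dx": 0,"dy": 0,"dz": 0,"rx": 0,"ry": 0,"rz": 0},
  ],
)

```text
clock: 4.1
position: [0.5313, 0.2788, 0.1262]
tcp_rot: [[-0.147, 0.989, 0.001], [0.989, 0.147, 0.0], [0.0, 0.001, -1.0]]
ft_force: [0.5, 0.2, 0.3]
finger_gap: 0.0002
grip_force: 0.0
```

>>> play_rows(
  deltas=[
    {"dx": -0.006,"dy": 0,"dz": 0,"rx": 0,"ry": 0,"rz": 0},
    {"dx": -0.006,"dy": 0,"dz": 0,"rx": 0,"ry": 0,"rz": 0},
    {"dx": -0.005,"dy": 0,"dz": 0,"rx": 0,"ry": 0,"rz": 0},
    {"dx": -0.003,"dy": 0,"dz": 0,"rx": 0,"ry": 0,"rz": 0},
    {"dx": 0,"dy": 0,"dz": 0,"rx": 0,"ry": 0,"rz": 0},
  ],
)

```text
clock: 4.6
position: [0.5339, 0.2583, 0.1255]
tcp_rot: [[-0.147, 0.989, 0.0], [0.989, 0.147, 0.0], [0.0, 0.0, -1.0]]
ft_force: [0.3, -0.5, 0.4]
finger_gap: 0.0002
grip_force: 0.0
```

```bash
python3 - <<'E'
from h import *
to(MU*.167+MP*.566+[0,0,.125],MR)
s=get_state();print("u",MU@s["position"],"Fu",MU@s["ft_force"])
im=[snapshot("scene")[170:250,260:360],snapshot("top")[160:240,170:270]]
cv2.imwrite("pics/p1.png",np.hstack([cv2.resize(i,None,fx=4,fy=4,interpolation=cv2.INTER_CUBIC) for i in im]))
E
```

```text
t 4.6 pos [0.5339 0.2583 0.1255] F [ 0.3 -0.5  0.4] gap 0.0002
shift tool [-0.0095 -0.0002  0.0005]
rot share [ 0.0002 -0.     -0.0007]
shift in target frame [-0.0095 -0.0002  0.0005]
u 0.17649915590745077 Fu -0.5202596764623321
```

View pics/p1.png

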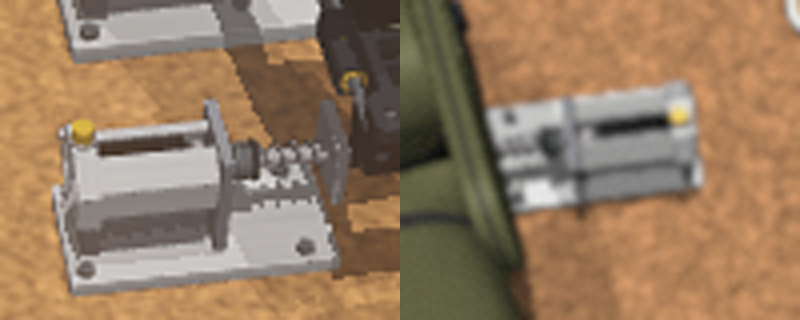

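The closed fingers stand just behind the thumb plate at scene px (348,205) and centred on it. I start the press.

>>> play_rows(
  deltas=[
    {"dx": -0.003,"dy": 0,"dz": 0,"rx": 0,"ry": 0,"rz": 0},
    {"dx": -0.003,"dy": 0,"dz": 0,"rx": 0,"ry": 0,"rz": 0},
    {"dx": -0.002,"dy": 0,"dz": 0,"rx": 0,"ry": 0,"rz": 0},
    {"dx": -0.002,"dy": 0,"dz": 0,"rx": 0,"ry": 0,"rz": 0},
    {"dx": -0.002,"dy": 0,"dz": 0,"rx": 0,"ry": 0,"rz": 0},
    {"dx": -0.002,"dy": 0,"dz": 0,"rx": 0,"ry": 0,"rz": 0},
  ],
)

```text
clock: 5.3
position: [0.5357, 0.2453, 0.1252]
tcp_rot: [[-0.148, 0.989, -0.0], [0.989, 0.148, 0.001], [0.001, 0.0, -1.0]]
ft_force: [-0.3, 4.0, -1.0]
finger_gap: 0.0007
grip_force: 2.2
```

>>> play_rows(
  deltas=[
    {"dx": -0.003,"dy": 0,"dz": 0,"rx": 0,"ry": 0,"rz": 0},
    {"dx": -0.003,"dy": 0,"dz": 0,"rx": 0,"ry": 0,"rz": 0},
    {"dx": -0.003,"dy": 0,"dz": 0,"rx": 0,"ry": 0,"rz": 0},
    {"dx": -0.003,"dy": 0,"dz": 0,"rx": 0,"ry": 0,"rz": 0},
    {"dx": -0.003,"dy": 0,"dz": 0,"rx": 0,"ry": 0,"rz": 0},
  ],
)

```text
clock: 5.8
position: [0.5378, 0.2312, 0.1253]
tcp_rot: [[-0.147, 0.989, -0.0], [0.989, 0.147, 0.003], [0.003, 0.0, -1.0]]
ft_force: [-0.6, 9.6, -1.0]
finger_gap: 0.0003
grip_force: 4.7
```

>>> play_rows(
  deltas=[
    {"dx": -0.003,"dy": 0,"dz": 0,"rx": 0,"ry": 0,"rz": 0},
    {"dx": -0.003,"dy": 0,"dz": 0,"rx": 0,"ry": 0,"rz": 0},
    {"dx": -0.003,"dy": 0,"dz": 0,"rx": 0,"ry": 0,"rz": 0},
  ],
)

```text
clock: 6.1
position: [0.5391, 0.2227, 0.1253]
tcp_rot: [[-0.147, 0.989, 0.0], [0.989, 0.147, 0.004], [0.004, 0.001, -1.0]]
ft_force: [-1.4, 9.8, -2.3]
finger_gap: 0.0001
grip_force: 4.9
```

>>> play_rows(
  deltas=[
    {"dx": -0.003,"dy": 0,"dz": 0,"rx": 0,"ry": 0,"rz": 0},
    {"dx": -0.003,"dy": 0,"dz": 0,"rx": 0,"ry": 0,"rz": 0},
    {"dx": -0.002,"dy": 0,"dz": 0,"rx": 0,"ry": 0,"rz": 0},
  ],
)

```text
clock: 6.4
position: [0.5404, 0.2147, 0.1253]
tcp_rot: [[-0.147, 0.989, 0.0], [0.989, 0.147, 0.004], [0.004, 0.001, -1.0]]
ft_force: [-1.3, 9.9, -2.4]
finger_gap: 0.0005
grip_force: 5.0
```

>>> play_rows(
  deltas=[
    {"dx": -0.002,"dy": 0,"dz": 0,"rx": 0,"ry": 0,"rz": 0},
    {"dx": -0.001,"dy": 0,"dz": 0,"rx": 0,"ry": 0,"rz": 0},
  ],
)

```text
clock: 6.6
position: [0.5408, 0.2118, 0.1253]
tcp_rot: [[-0.147, 0.989, 0.0], [0.989, 0.147, 0.004], [0.004, 0.001, -1.0]]
ft_force: [-1.4, 9.9, -1.7]
finger_gap: 0.0004
grip_force: 4.9
```

>>> play_rows(
  deltas=[
    {"dx": -0.0015,"dy": 0,"dz": 0,"rx": 0,"ry": 0,"rz": 0},
    {"dx": -0.0015,"dy": 0,"dz": 0,"rx": 0,"ry": 0,"rz": 0},
  ],
)

```text
clock: 6.8
position: [0.5412, 0.2092, 0.1253]
tcp_rot: [[-0.147, 0.989, 0.0], [0.989, 0.147, 0.005], [0.005, 0.001, -1.0]]
ft_force: [-0.9, 12.7, -1.8]
finger_gap: 0.0004
grip_force: 6.4
```

>>> play_rows(
  deltas=[
    {"dx": -0.001,"dy": 0,"dz": 0,"rx": 0,"ry": 0,"rz": 0},
    {"dx": -0.001,"dy": 0,"dz": 0,"rx": 0,"ry": 0,"rz": 0},
  ],
)

```text
clock: 7.0
position: [0.5413, 0.2082, 0.1253]
tcp_rot: [[-0.147, 0.989, -0.0], [0.989, 0.147, 0.007], [0.007, 0.001, -1.0]]
ft_force: [-1.6, 15.7, -2.4]
finger_gap: 0.0002
grip_force: 8.2
```

>>> play_rows(
  deltas=[
    {"dx": -0.001,"dy": 0,"dz": 0,"rx": 0,"ry": 0,"rz": 0},
  ],
)

```text
clock: 7.1
position: [0.5415, 0.2076, 0.1254]
tcp_rot: [[-0.146, 0.989, 0.0], [0.989, 0.146, 0.008], [0.008, 0.001, -1.0]]
ft_force: [-1.6, 19.0, -2.5]
finger_gap: 0.0007
grip_force: 9.1
```

>>> play_rows(
  deltas=[
    {"dx": 0.003,"dy": 0,"dz": 0,"rx": 0,"ry": 0,"rz": 0},
    {"dx": 0.006,"dy": 0,"dz": 0,"rx": 0,"ry": 0,"rz": 0},
    {"dx": 0.01,"dy": 0,"dz": 0,"rx": 0,"ry": 0,"rz": 0},
    {"dx": 0.012,"dy": 0,"dz": 0,"rx": 0,"ry": 0,"rz": 0},
    {"dx": 0.015,"dy": 0,"dz": 0,"rx": 0,"ry": 0,"rz": 0},
    {"dx": 0.012,"dy": 0,"dz": 0,"rx": 0,"ry": 0,"rz": 0},
    {"dx": 0.006,"dy": 0,"dz": 0,"rx": 0,"ry": 0,"rz": 0},
    {"dx": 0,"dy": 0,"dz": 0,"rx": 0,"ry": 0,"rz": 0},
  ],
)

```text
clock: 7.9
position: [0.5322, 0.2686, 0.1253]
tcp_rot: [[-0.149, 0.989, 0.0], [0.989, 0.149, -0.0], [-0.0, 0.0, -1.0]]
ft_force: [0.1, 0.3, 0.5]
finger_gap: 0.0003
grip_force: 0.0
```

>>> play_rows(
  deltas=[
    {"dx": 0,"dy": 0,"dz": -0.03,"rx": 0,"ry": 0,"rz": 0},
    {"dx": 0,"dy": 0,"dz": -0.03,"rx": 0,"ry": 0,"rz": 0},
    {"dx": 0,"dy": 0,"dz": -0.03,"rx": 0,"ry": 0,"rz": 0},
    {"dx": 0,"dy": 0,"dz": -0.03,"rx": 0,"ry": 0,"rz": 0},
    {"dx": 0,"dy": 0,"dz": -0.01,"rx": 0,"ry": 0,"rz": 0},
    {"dx": 0,"dy": 0,"dz": 0,"rx": 0,"ry": 0,"rz": 0},
  ],
  fingers=-1,
)

```text
clock: 8.5
position: [0.5333, 0.2677, 0.2572]
tcp_rot: [[-0.147, 0.989, 0.004], [0.989, 0.147, 0.001], [0.001, 0.004, -1.0]]
ft_force: [-0.3, -0.8, 0.4]
finger_gap: 0.0432
grip_force: 0.0
```

```bash
python3 - <<'E'
from h import *
to(MU*-.012+MP*.566+[0,0,.19],MR)
s=snapshot("scene");cv2.imwrite("pics/scene1.png",s);cv2.imwrite("pics/top1.png",snapshot("top"))
cv2.imwrite("pics/p2.png",cv2.resize(s[180:250,255:365],None,fx=7,fy=7,interpolation=cv2.INTER_CUBIC))
E
```

```text
t 8.5 pos [0.5333 0.2677 0.2572] F [-0.3 -0.8  0.4] gap 0.0432
shift tool [-0.198  -0.0011  0.067 ]
rot share [ 0.0023 -0.0004 -0.0004]
shift in target frame [-0.1979 -0.001   0.0672]
```

View pics/p2.png

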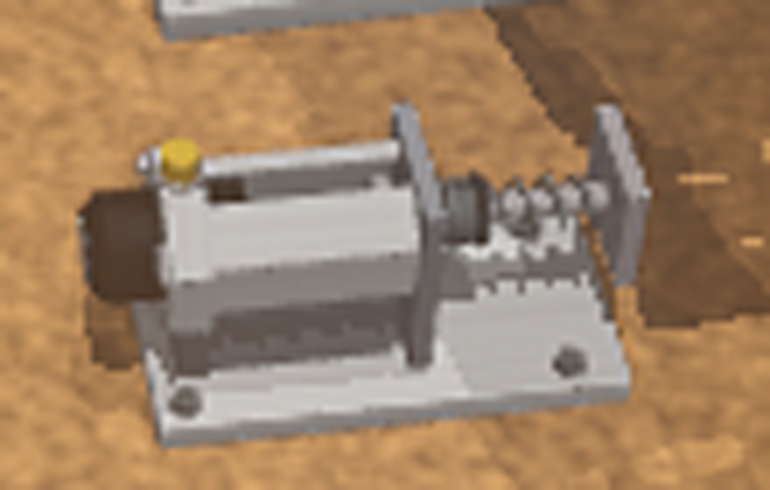

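The cell stands out of the mouth (dark, about px 267–278 × 207–222) and the slide is sprung back at px (345,205). Next, measure nose and mouth along the axis.

```bash
python3 - <<'E'
from h import *
def ol(c,l):
    px=(255+c[0]/7-.43,180+c[1]/7-.43)
    o,d=ray("scene",px);X=o+d*(l-MP@o)/(MP@d);return "u %.4f z %.4f"%(MU@X,X[2])
for nm,c,l in(("mouth up",(160,190),.5527),("mouth lo",(163,298),.5793),("bevel up",(95,190),.5527),("bevel lo",(103,300),.5793),("nose up",(82,205),.5565),("nose lo",(92,285),.5755)):print(nm,ol(c,l))
E
```

```text
mouth up u 0.0029 z 0.0658
mouth lo u 0.0003 z 0.0422
bevel up u -0.0188 z 0.0688
bevel lo u -0.0197 z 0.0442
nose up u -0.0236 z 0.0662
nose lo u -0.0229 z 0.0478
```

```bash
python3 - <<'E'
from h import *
im=cv2.imread("pics/top1.png")
l=np.arange(.535,.6,.003)
for u in(-.016,-.010,-.005):
    P=np.array([proj("top",MU*u+MP*q+[0,0,.06]) for q in l],np.float32)
    v=cv2.remap(im,P[:,0],P[:,1],cv2.INTER_LINEAR)[:,0]
    print(u,[f"{q*1e3:.0f}:{x[2]}/{int(x[2])-int(x[0])}" for q,x in zip(l,v)])
uu=np.arange(-.04,.012,.003);P=np.array([proj("top",MU*u+MP*.566+[0,0,.06]) for u in uu],np.float32)
print([f"{q*1e3:.0f}:{x[2]}" for q,x in zip(uu,cv2.remap(im,P[:,0],P[:,1],cv2.INTER_LINEAR)[:,0])])
E
```

```text
-0.016 ['535:100/49', '538:103/52', '541:103/52', '544:93/46', '547:73/36', '550:47/25', '553:24/11', '556:11/2', '559:16/-1', '562:26/-2', '565:30/-1', '568:29/-1', '571:22/-2', '574:14/-2', '577:20/6', '580:50/25', '583:107/54', '586:164/83', '589:192/97', '592:196/98', '595:192/96', '598:190/97']
-0.01 ['535:97/49', '538:98/50', '541:99/50', '544:89/44', '547:67/33', '550:34/16', '553:11/2', '556:6/-5', '559:12/-3', '562:27/3', '565:36/0', '568:36/0', '571:30/0', '574:20/-1', '577:16/2', '580:36/17', '583:95/49', '586:159/81', '589:202/101', '592:210/105', '595:200/100', '598:197/98']
-0.005 ['535:92/25', '538:90/26', '541:94/26', '544:94/23', '547:84/17', '550:66/7', '553:49/1', '556:40/0', '559:40/1', '562:46/0', '565:52/0', '568:53/0', '571:56/7', '574:59/11', '577:54/9', '580:53/5', '583:84/18', '586:132/40', '589:169/64', '592:180/71', '595:178/75', '598:182/84']
['-40:185', '-37:189', '-34:191', '-31:185', '-28:161', '-25:124', '-22:71', '-19:36', '-16:31', '-13:36', '-10:36', '-7:42', '-4:63', '-1:102', '2:139', '5:160', '8:172', '11:161']
```

>>> play_rows(
  deltas=[
    {"dx": -0.04,"dy": 0,"dz": 0,"rx": 0,"ry": 0,"rz": 0},
    {"dx": -0.04,"dy": 0,"dz": 0,"rx": 0,"ry": 0,"rz": 0},
    {"dx": -0.04,"dy": 0,"dz": 0,"rx": 0,"ry": 0,"rz": 0},
    {"dx": -0.04,"dy": 0,"dz": 0,"rx": 0,"ry": 0,"rz": 0},
    {"dx": -0.03,"dy": 0,"dz": 0,"rx": 0,"ry": 0,"rz": 0},
    {"dx": -0.01,"dy": 0,"dz": 0,"rx": 0,"ry": 0,"rz": 0},
    {"dx": 0,"dy": 0,"dz": 0,"rx": 0,"ry": 0,"rz": 0},
    {"dx": 0,"dy": 0,"dz": 0,"rx": 0,"ry": 0,"rz": 0},
  ],
  fingers=-1,
)

```text
clock: 9.4
position: [0.5614, 0.0705, 0.254]
tcp_rot: [[-0.148, 0.989, -0.002], [0.989, 0.148, 0.001], [0.001, -0.002, -1.0]]
ft_force: [0.5, 0.4, 0.8]
finger_gap: 0.0947
grip_force: 0.0
```

```bash
python3 - <<'E'
from h import *
to(MU*-.0135+MP*.566+[0,0,.119],MR)
E
```

```text
t 9.4 pos [0.5614 0.0705 0.254 ] F [0.5 0.4 0.8] gap 0.0947
shift tool [-0.0004  0.0006  0.135 ]
rot share [-0.0013 -0.0005 -0.0001]
shift in target frame [-0.0003  0.0003  0.135 ]
```

>>> play_rows(
  deltas=[
    {"dx": 0,"dy": 0,"dz": 0.035,"rx": 0,"ry": 0,"rz": 0},
    {"dx": 0,"dy": 0,"dz": 0.035,"rx": 0,"ry": 0,"rz": 0},
    {"dx": 0,"dy": 0,"dz": 0.03,"rx": 0,"ry": 0,"rz": 0},
    {"dx": 0,"dy": 0,"dz": 0.02,"rx": 0,"ry": 0,"rz": 0},
    {"dx": 0,"dy": 0,"dz": 0.01,"rx": 0,"ry": 0,"rz": 0},
    {"dx": 0,"dy": 0,"dz": 0.005,"rx": 0,"ry": 0,"rz": 0},
    {"dx": 0,"dy": 0,"dz": 0,"rx": 0,"ry": 0,"rz": 0},
    {"dx": 0,"dy": 0,"dz": 0,"rx": 0,"ry": 0,"rz": 0},
  ],
)

```text
clock: 10.2
position: [0.5627, 0.0703, 0.1216]
tcp_rot: [[-0.148, 0.989, 0.002], [0.989, 0.148, 0.0], [-0.0, 0.002, -1.0]]
ft_force: [0.4, 0.6, -1.4]
finger_gap: 0.0948
grip_force: 0.0
```

>>> play_rows(
  deltas=[
    {"dx": 0,"dy": 0,"dz": 0,"rx": 0,"ry": 0,"rz": 0},
    {"dx": 0,"dy": 0,"dz": 0,"rx": 0,"ry": 0,"rz": 0},
    {"dx": 0,"dy": 0,"dz": 0,"rx": 0,"ry": 0,"rz": 0},
    {"dx": 0,"dy": 0,"dz": 0,"rx": 0,"ry": 0,"rz": 0},
    {"dx": 0,"dy": 0,"dz": 0,"rx": 0,"ry": 0,"rz": 0},
    {"dx": 0,"dy": 0,"dz": 0,"rx": 0,"ry": 0,"rz": 0},
  ],
  fingers=0.15,
)

```text
clock: 10.8
position: [0.5619, 0.0698, 0.1203]
tcp_rot: [[-0.147, 0.989, -0.0], [0.989, 0.147, -0.0], [0.0, -0.0, -1.0]]
ft_force: [1.4, -0.1, -0.2]
finger_gap: 0.0521
grip_force: 0.0
```

```bash
python3 - <<'E'
from h import *
to(MU*-.0135+MP*.566+[0,0,.119],MR)
s=get_state();print(MU@s["position"],MP@s["position"],MP@s["ft_force"],MU@s["ft_force"],s["grip_force"])
E
```

```text
t 10.8 pos [0.5619 0.0698 0.1203] F [ 1.4 -0.1 -0.2] gap 0.0521
shift tool [ 0.0005 -0.      0.0013]
rot share [-0.     -0.     -0.0002]
shift in target frame [ 0.0005 -0.      0.0013]
-0.013974307148528254 0.5660457352988821 1.3842011278380728 -0.342130477170675 0.0
```

>>> play_rows(
  deltas=[
    {"dx": 0,"dy": 0,"dz": 0.001,"rx": 0,"ry": 0,"rz": 0},
    {"dx": 0,"dy": 0,"dz": 0,"rx": 0,"ry": 0,"rz": 0},
    {"dx": 0,"dy": 0,"dz": 0,"rx": 0,"ry": 0,"rz": 0},
    {"dx": 0,"dy": 0,"dz": 0,"rx": 0,"ry": 0,"rz": 0},
  ],
  fingers=0.19,
)

```text
clock: 11.2
position: [0.5624, 0.0698, 0.1194]
tcp_rot: [[-0.147, 0.989, 0.001], [0.989, 0.147, -0.0], [-0.0, 0.001, -1.0]]
ft_force: [2.3, -0.4, -1.8]
finger_gap: 0.0385
grip_force: 1.3
```

>>> play_rows(
  deltas=[
    {"dx": 0,"dy": 0,"dz": 0,"rx": 0,"ry": 0,"rz": 0},
    {"dx": 0,"dy": 0,"dz": 0,"rx": 0,"ry": 0,"rz": 0},
    {"dx": 0,"dy": 0,"dz": 0,"rx": 0,"ry": 0,"rz": 0},
    {"dx": 0,"dy": 0,"dz": 0,"rx": 0,"ry": 0,"rz": 0},
  ],
  fingers=0.4,
)

```text
clock: 11.6
position: [0.5626, 0.0698, 0.1196]
tcp_rot: [[-0.147, 0.989, 0.002], [0.989, 0.147, -0.0], [-0.0, 0.002, -1.0]]
ft_force: [6.3, -1.1, -1.8]
finger_gap: 0.0368
grip_force: 30.0
```

```bash
python3 - <<'E'
from h import *
to(MU*-.0135+MP*.566+[0,0,.119],MR)
s=get_state();print(MU@s["position"],MP@s["position"],MP@s["ft_force"],MU@s["ft_force"],s["grip_force"])
E
```

```text
t 11.6 pos [0.5626 0.0698 0.1196] F [ 6.3 -1.1 -1.8] gap 0.0368
shift tool [ 0.0006 -0.0007  0.0006]
rot share [ 0.0013  0.0002 -0.0003]
shift in target frame [ 0.0006 -0.0007  0.0006]
-0.014119499087455271 0.5667382404354878 6.037080402652119 -2.06264687921193 30.00820050481707
```

>>> play_rows(
  deltas=[
    {"dx": 0,"dy": 0.0008,"dz": 0,"rx": 0,"ry": 0,"rz": 0},
    {"dx": -0.003,"dy": 0,"dz": 0,"rx": 0,"ry": 0,"rz": 0},
    {"dx": -0.004,"dy": 0,"dz": 0,"rx": 0,"ry": 0,"rz": 0},
    {"dx": -0.005,"dy": 0,"dz": 0,"rx": 0,"ry": 0,"rz": 0},
  ],
)

```text
clock: 12.0
position: [0.5642, 0.0593, 0.1193]
tcp_rot: [[-0.147, 0.989, -0.001], [0.989, 0.147, 0.003], [0.003, -0.0, -1.0]]
ft_force: [2.8, 5.6, -0.5]
finger_gap: 0.037
grip_force: 30.0
```

```bash
python3 - <<'E'
from h import *
s=get_state();print(MU@s["position"],MP@s["position"],s["position"][2],"Fp",MP@s["ft_force"],"Fu",MU@s["ft_force"],s["ft_force"][2],s["grip_force"],s["moment"])
E
```

```text
-0.02473473324868526 0.5668083579089016 0.11929761266458751 Fp 3.5923434209172953 Fu 5.0900771146320505 -0.5215335487402039 29.99164017441217 [ 0.9093852  -0.52191452 -0.12431302]
```

>>> play_rows(
  deltas=[
    {"dx": -0.006,"dy": 0,"dz": 0,"rx": 0,"ry": 0,"rz": 0},
    {"dx": -0.006,"dy": 0,"dz": 0,"rx": 0,"ry": 0,"rz": 0},
    {"dx": -0.006,"dy": 0,"dz": 0,"rx": 0,"ry": 0,"rz": 0},
    {"dx": -0.006,"dy": 0,"dz": 0,"rx": 0,"ry": 0,"rz": 0},
    {"dx": -0.006,"dy": 0,"dz": 0,"rx": 0,"ry": 0,"rz": 0},
    {"dx": -0.008,"dy": 0,"dz": 0,"rx": 0,"ry": 0,"rz": 0},
    {"dx": -0.01,"dy": 0,"dz": 0,"rx": 0,"ry": 0,"rz": 0},
    {"dx": 0,"dy": 0,"dz": 0,"rx": 0,"ry": 0,"rz": 0},
  ],
)

```text
clock: 12.8
position: [0.5717, 0.0093, 0.1192]
tcp_rot: [[-0.146, 0.989, -0.0], [0.989, 0.146, -0.0], [-0.0, -0.0, -1.0]]
ft_force: [0.1, -0.1, -1.2]
finger_gap: 0.0367
grip_force: 30.0
```

>>> play_rows(
  deltas=[
    {"dx": 0,"dy": 0,"dz": -0.01,"rx": 0,"ry": 0,"rz": 0},
    {"dx": 0,"dy": 0,"dz": -0.02,"rx": 0,"ry": 0,"rz": 0},
    {"dx": 0,"dy": 0,"dz": -0.025,"rx": 0,"ry": 0,"rz": 0},
    {"dx": 0,"dy": 0,"dz": -0.025,"rx": 0,"ry": 0,"rz": 0},
    {"dx": 0,"dy": 0,"dz": -0.02,"rx": 0,"ry": 0,"rz": 0},
    {"dx": 0,"dy": 0,"dz": -0.01,"rx": 0,"ry": 0,"rz": 0},
    {"dx": 0,"dy": 0,"dz": 0,"rx": 0,"ry": 0,"rz": 0},
  ],
)

```text
clock: 13.5
position: [0.5724, 0.0108, 0.2316]
tcp_rot: [[-0.148, 0.989, 0.004], [0.989, 0.148, -0.0], [-0.001, 0.004, -1.0]]
ft_force: [-0.2, 0.5, -1.0]
finger_gap: 0.0371
grip_force: 30.0
```

```bash
python3 - <<'E'
from h import *
s=get_state();P=s["position"];u0=MU@P;l=MP@P;print("u",u0,"lat",l,"z",P[2],s["ft_force"],s["grip_force"],s["tcp_rot"].round(4))
sc=snapshot("scene");im=snapshot("top");cv2.imwrite("pics/scene2.png",sc);cv2.imwrite("pics/top2.png",im)
f=5;x,y=proj("scene",P-[0,0,.059]);x,y=int(x)-40,int(y)-30;print("crop",x,y)
cv2.imwrite("pics/p3.png",cv2.resize(sc[y:y+70,x:x+90],None,fx=8,fy=8,interpolation=cv2.INTER_CUBIC))
E
```

```text
u -0.0739188420538767 lat 0.5677456534240837 z 0.23163403921063064 [-0.23061135  0.47083275 -0.95814939] 29.99146574176848 [[-1.478e-01  9.890e-01  4.000e-03]
 [ 9.890e-01  1.478e-01 -2.000e-04]
 [-8.000e-04  3.900e-03 -1.000e+00]]
crop 203 150
```

View pics/p3.png

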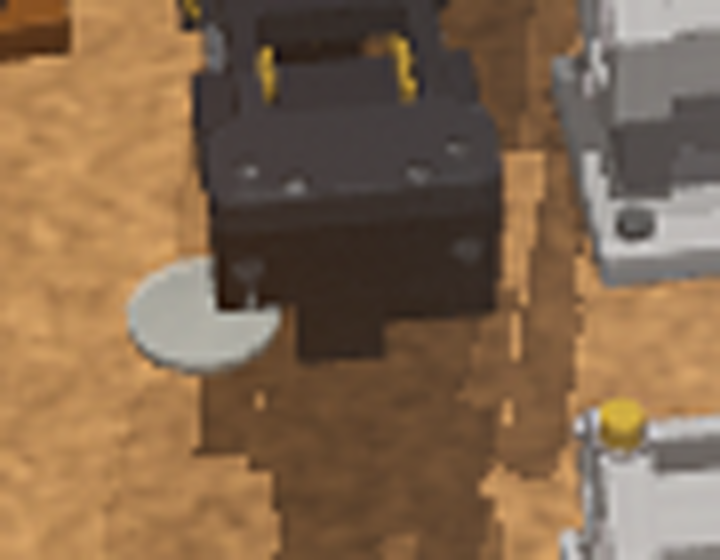

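The gripper body hides the cell from the camera here. Gap 37 mm at 30 N grip shows it is held, and the mount and lens (px 228,188) are undisturbed. I'll go to a pre-place pose.

```bash
cat >> h.py <<'E'
c25,s25=np.cos(np.radians(25)),np.sin(np.radians(25));Z=np.array([0,0,1.])
XT=RU*c25+Z*s25;ZT=RU*s25-Z*c25;RR=frame(XT,ZT)
FOOT=np.array([.4988,-.2038,0])+RU*-.022+Z*.078
SEAT=FOOT+XT*.0104-ZT*.0594
E
python3 - <<'E'
from h import *
print(SEAT);to(SEAT+XT*.006-ZT*.06,RR)
E
```

```text
[ 0.49058082 -0.24057052  0.13622991]
t 13.6 pos [0.5712 0.0108 0.2286] F [ 0.4 -0.3 -0.8] gap 0.0368
shift tool [-0.2553 -0.124   0.0355]
rot share [-0.0517  0.2746  0.2305]
shift in target frame [-0.2713 -0.0238 -0.0874]
```

>>> play_rows(
  deltas=[
    {"dx": 0,"dy": 0,"dz": 0,"rx": -0.0103,"ry": 0.055,"rz": 0.0461},
    {"dx": 0,"dy": 0,"dz": 0,"rx": -0.0103,"ry": 0.055,"rz": 0.0461},
    {"dx": 0,"dy": 0,"dz": 0,"rx": -0.0103,"ry": 0.055,"rz": 0.0461},
    {"dx": 0,"dy": 0,"dz": 0,"rx": -0.0103,"ry": 0.055,"rz": 0.0461},
    {"dx": 0,"dy": 0,"dz": 0,"rx": -0.0103,"ry": 0.055,"rz": 0.0461},
    {"dx": 0,"dy": 0,"dz": 0,"rx": 0,"ry": 0,"rz": 0},
  ],
)

```text
clock: 14.2
position: [0.5701, 0.0097, 0.2264]
tcp_rot: [[0.201, 0.975, 0.089], [0.884, -0.22, 0.413], [0.423, -0.004, -0.906]]
ft_force: [0.3, 0.2, -1.7]
finger_gap: 0.0368
grip_force: 30.0
```

>>> play_rows(
  deltas=[
    {"dx": -0.02,"dy": -0.002,"dz": -0.006,"rx": 0,"ry": 0,"rz": 0},
    {"dx": -0.04,"dy": -0.0034,"dz": -0.013,"rx": 0,"ry": 0,"rz": 0},
    {"dx": -0.042,"dy": -0.0036,"dz": -0.0135,"rx": 0,"ry": 0,"rz": 0},
    {"dx": -0.042,"dy": -0.0036,"dz": -0.0135,"rx": 0,"ry": 0,"rz": 0},
    {"dx": -0.042,"dy": -0.0036,"dz": -0.0135,"rx": 0,"ry": 0,"rz": 0},
    {"dx": -0.04,"dy": -0.0036,"dz": -0.0135,"rx": 0,"ry": 0,"rz": 0},
    {"dx": -0.03,"dy": -0.0026,"dz": -0.009,"rx": 0,"ry": 0,"rz": 0},
    {"dx": -0.015,"dy": -0.0014,"dz": -0.0054,"rx": 0,"ry": 0,"rz": 0},
  ],
)

```text
clock: 15.0
position: [0.4857, -0.2616, 0.1924]
tcp_rot: [[0.199, 0.976, 0.091], [0.884, -0.219, 0.412], [0.422, -0.002, -0.907]]
ft_force: [0.3, 0.2, -1.6]
finger_gap: 0.0369
grip_force: 30.0
```

>>> play_rows(
  deltas=[
    {"dx": 0,"dy": 0,"dz": 0,"rx": 0,"ry": 0,"rz": 0},
    {"dx": 0,"dy": 0,"dz": 0,"rx": 0,"ry": 0,"rz": 0},
    {"dx": 0,"dy": 0,"dz": 0,"rx": 0,"ry": 0,"rz": 0},
    {"dx": 0,"dy": 0,"dz": 0,"rx": 0,"ry": 0,"rz": 0},
  ],
)

```text
clock: 15.4
position: [0.4871, -0.2587, 0.1939]
tcp_rot: [[0.196, 0.976, 0.092], [0.885, -0.216, 0.413], [0.423, 0.001, -0.906]]
ft_force: [1.0, -0.2, -2.1]
finger_gap: 0.0367
grip_force: 30.0
```

```bash
python3 - <<'E'
from h import *
to(SEAT+XT*.006-ZT*.06,RR);s=get_state();print(s["moment"].round(2))
P=s["position"]
a,b=snapshot("scene"),snapshot("top")
G=P+ZT*.059
x,y=proj("scene",G).astype(int);x2,y2=proj("top",G).astype(int);print(x-30,y-30,x2-30,y2-30)
cv2.imwrite("pics/p4.png",np.hstack([cv2.resize(i,None,fx=6,fy=6,interpolation=cv2.INTER_CUBIC) for i in(a[y-30:y+35,x-30:x+35],b[y2-30:y2+35,x2-30:x2+35])]))
E
```

```text
t 15.4 pos [ 0.4871 -0.2587  0.1939] F [ 1.  -0.2 -2.1] gap 0.0367
shift tool [-0.0017 -0.0005  0.    ]
rot share [-0.0002 -0.0004  0.0013]
shift in target frame [-0.0017 -0.0005  0.    ]
[-0.42 -0.02 -0.04]
109 135 328 182
```

View pics/p4.png

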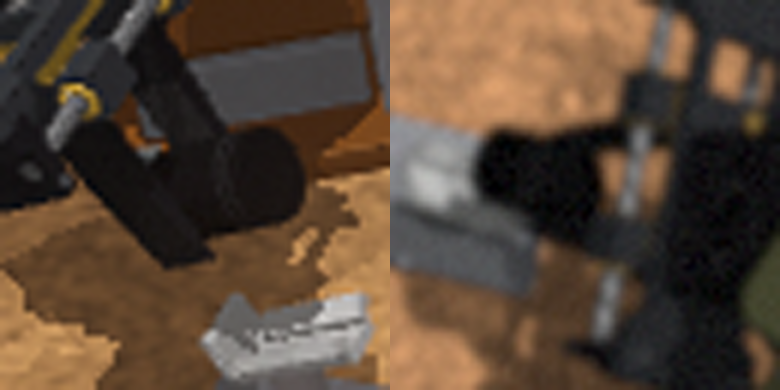

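The tail is visible: in scene the face's right edge is at crop x≈305 (px 159.8), spanning rows ≈128–230 (px 156–173). In top the tail's left edge is at crop x≈478−390 (px 342.5). I compare with prediction.

```bash
python3 - <<'E'
from h import *
P=get_state()["position"]
Y=np.cross(ZT,XT)
for d in(.0406,.0426,.0446):
    T=P+ZT*.0594+XT*d
    for n,ox,oy in(("scene",109,135),("top",328,182)):
        c=np.array([proj(n,T+.0188*(np.cos(t)*Y+np.sin(t)*ZT)) for t in np.linspace(0,6.28,60)])
        c=(c-[ox,oy]+.43)*6
        print(d,n,"crop bbox",c.min(0).round(0),c.max(0).round(0))
E
```

```text
0.0406 scene crop bbox [233. 120.] [299. 218.]
0.0406 top crop bbox [ 85. 121.] [140. 203.]
0.0426 scene crop bbox [237. 119.] [303. 217.]
0.0426 top crop bbox [ 82. 120.] [136. 201.]
0.0446 scene crop bbox [241. 118.] [307. 216.]
0.0446 top crop bbox [ 78. 119.] [133. 200.]
```

>>> play_rows(
  deltas=[
    {"dx": -0.002,"dy": -0.0005,"dz": 0.01,"rx": 0,"ry": 0,"rz": 0},
    {"dx": 0,"dy": 0,"dz": 0.015,"rx": 0,"ry": 0,"rz": 0},
    {"dx": 0,"dy": 0,"dz": 0.012,"rx": 0,"ry": 0,"rz": 0},
    {"dx": 0,"dy": 0,"dz": 0.01,"rx": 0,"ry": 0,"rz": 0},
    {"dx": 0,"dy": 0,"dz": 0.006,"rx": 0,"ry": 0,"rz": 0},
    {"dx": 0,"dy": 0,"dz": 0,"rx": 0,"ry": 0,"rz": 0},
    {"dx": 0,"dy": 0,"dz": 0,"rx": 0,"ry": 0,"rz": 0},
  ],
)

```text
clock: 16.2
position: [0.4908, -0.2397, 0.1449]
tcp_rot: [[0.197, 0.976, 0.093], [0.884, -0.218, 0.413], [0.423, 0.001, -0.906]]
ft_force: [0.3, -0.7, -1.1]
finger_gap: 0.0369
grip_force: 30.0
```

```bash
cat > st.py <<'E'
from h import *
to(SEAT,RR);s=get_state();print("F tool",(RR.T@s["ft_force"]).round(2),"M tool",(RR.T@s["moment"]).round(2),"grip",s["grip_force"])
E
python3 st.py
```

```text
t 16.2 pos [ 0.4908 -0.2397  0.1449] F [ 0.3 -0.7 -1.1] gap 0.0369
shift tool [-0.0045 -0.0001  0.0075]
rot share [ 0.0004 -0.0004  0.0001]
shift in target frame [-0.0045 -0.0001  0.0075]
F tool [-1.03  0.47  0.76] M tool [-0.03 -0.39  0.01] grip 29.993226198130287
```

Free so far; lower slowly while watching the force.

>>> play_rows(
  deltas=[
    {"dx": 0,"dy": 0,"dz": 0.002,"rx": 0,"ry": 0,"rz": 0},
    {"dx": 0,"dy": 0,"dz": 0.002,"rx": 0,"ry": 0,"rz": 0},
    {"dx": 0,"dy": 0,"dz": 0.001,"rx": 0,"ry": 0,"rz": 0},
    {"dx": 0,"dy": 0,"dz": 0,"rx": 0,"ry": 0,"rz": 0},
  ],
)

```text
clock: 16.6
position: [0.4918, -0.2382, 0.1413]
tcp_rot: [[0.197, 0.976, 0.095], [0.885, -0.219, 0.412], [0.422, 0.003, -0.906]]
ft_force: [-0.1, -2.4, 2.9]
finger_gap: 0.0371
grip_force: 30.0
```

>>> play_rows(
  deltas=[
    {"dx": 0,"dy": 0,"dz": 0.001,"rx": 0,"ry": 0,"rz": 0},
    {"dx": 0,"dy": 0,"dz": 0,"rx": 0,"ry": 0,"rz": 0},
  ],
)

```text
clock: 16.8
position: [0.4922, -0.2382, 0.141]
tcp_rot: [[0.197, 0.976, 0.096], [0.885, -0.219, 0.411], [0.422, 0.004, -0.907]]
ft_force: [0.9, -3.3, 5.5]
finger_gap: 0.0369
grip_force: 30.0
```

```bash
python3 st.py
```

```text
t 16.8 pos [ 0.4922 -0.2382  0.141 ] F [ 0.9 -3.3  5.5] gap 0.0369
shift tool [-0.0045 -0.0011  0.0031]
rot share [0.0024 0.0005 0.0005]
shift in target frame [-0.0045 -0.0011  0.0031]
F tool [-0.44  1.56 -6.29] M tool [-0.3  -0.39 -0.11] grip 29.99371160811279
```

>>> play_rows(
  deltas=[
    {"dx": 0,"dy": 0,"dz": -0.003,"rx": 0,"ry": 0,"rz": 0},
    {"dx": 0,"dy": 0.0025,"dz": 0,"rx": 0,"ry": 0,"rz": 0},
    {"dx": 0,"dy": 0,"dz": 0,"rx": 0,"ry": 0,"rz": 0},
    {"dx": 0,"dy": 0,"dz": 0.002,"rx": 0,"ry": 0,"rz": 0},
    {"dx": 0,"dy": 0,"dz": 0.001,"rx": 0,"ry": 0,"rz": 0},
    {"dx": 0,"dy": 0,"dz": 0,"rx": 0,"ry": 0,"rz": 0},
    {"dx": 0,"dy": 0,"dz": 0,"rx": 0,"ry": 0,"rz": 0},
  ],
)

```text
clock: 17.5
position: [0.4933, -0.2383, 0.1408]
tcp_rot: [[0.197, 0.976, 0.091], [0.885, -0.217, 0.413], [0.423, -0.001, -0.906]]
ft_force: [-6.4, -2.4, 8.8]
finger_gap: 0.037
grip_force: 30.0
```

```bash
python3 st.py
```

```text
t 17.5 pos [ 0.4933 -0.2383  0.1408] F [-6.4 -2.4  8.8] gap 0.037
shift tool [-0.0044 -0.0021  0.0029]
rot share [-0.0008 -0.0001  0.0007]
shift in target frame [-0.0044 -0.0021  0.0029]
F tool [ 0.31 -5.68 -9.51] M tool [ 0.96 -0.22 -0.12] grip 29.988466558861546
```

Contact is a clean V contact: force flips sign with y, so the centre is about 1.2 mm back. I re-centre, lighten the load and slide down to the foot.

>>> play_rows(
  deltas=[
    {"dx": 0,"dy": -0.002,"dz": -0.001,"rx": 0,"ry": 0,"rz": 0},
    {"dx": 0,"dy": 0,"dz": 0,"rx": 0,"ry": 0,"rz": 0},
    {"dx": 0,"dy": 0,"dz": 0,"rx": 0,"ry": 0,"rz": 0},
  ],
)

```text
clock: 17.8
position: [0.4922, -0.2382, 0.141]
tcp_rot: [[0.197, 0.976, 0.094], [0.885, -0.219, 0.412], [0.423, 0.002, -0.906]]
ft_force: [-0.2, -2.8, 4.0]
finger_gap: 0.0364
grip_force: 30.0
```

```bash
python3 st.py
```

```text
t 17.8 pos [ 0.4922 -0.2382  0.141 ] F [-0.2 -2.8  4. ] gap 0.0364
shift tool [-0.0045 -0.0011  0.0032]
rot share [0.0015 0.0001 0.0003]
shift in target frame [-0.0045 -0.0011  0.0032]
F tool [-0.85  0.38 -4.81] M tool [-0.36 -0.4   0.01] grip 29.995755900163203
```

>>> play_rows(
  deltas=[
    {"dx": -0.0015,"dy": 0,"dz": 0,"rx": 0,"ry": 0,"rz": 0},
    {"dx": -0.0015,"dy": 0,"dz": 0,"rx": 0,"ry": 0,"rz": 0},
    {"dx": 0,"dy": 0,"dz": 0,"rx": 0,"ry": 0,"rz": 0},
  ],
)

```text
clock: 18.1
position: [0.492, -0.2404, 0.1398]
tcp_rot: [[0.197, 0.976, 0.095], [0.884, -0.219, 0.413], [0.424, 0.003, -0.906]]
ft_force: [2.8, -0.5, 5.4]
finger_gap: 0.0369
grip_force: 30.0
```

```bash
python3 st.py
```

```text
t 18.1 pos [ 0.492  -0.2404  0.1398] F [ 2.8 -0.5  5.4] gap 0.0369
shift tool [-0.0019 -0.0013  0.003 ]
rot share [ 0.0017 -0.001   0.0002]
shift in target frame [-0.0019 -0.0013  0.003 ]
F tool [ 2.39  2.89 -4.8 ] M tool [-0.57  0.12 -0.02] grip 29.98788111610338
```

>>> play_rows(
  deltas=[
    {"dx": 0,"dy": 0.001,"dz": 0,"rx": 0,"ry": 0,"rz": 0},
    {"dx": -0.001,"dy": 0,"dz": 0,"rx": 0,"ry": 0,"rz": 0},
    {"dx": -0.001,"dy": 0,"dz": 0,"rx": 0,"ry": 0,"rz": 0},
    {"dx": 0,"dy": 0,"dz": 0,"rx": 0,"ry": 0,"rz": 0},
  ],
)

```text
clock: 18.5
position: [0.492, -0.242, 0.1389]
tcp_rot: [[0.197, 0.976, 0.093], [0.884, -0.218, 0.415], [0.425, 0.001, -0.905]]
ft_force: [1.2, 0.5, 6.5]
finger_gap: 0.0369
grip_force: 30.0
```

```bash
python3 st.py
```

```text
t 18.5 pos [ 0.492  -0.242   0.1389] F [1.2 0.5 6.5] gap 0.0369
shift tool [-0.0002 -0.0017  0.0029]
rot share [ 0.0003 -0.0016  0.0003]
shift in target frame [-0.0002 -0.0017  0.0029]
F tool [ 3.44  1.02 -5.6 ] M tool [-0.15  0.39 -0.01] grip 29.982908457750455
```

>>> play_rows(
  deltas=[
    {"dx": -0.001,"dy": 0,"dz": 0,"rx": 0,"ry": 0,"rz": 0},
    {"dx": -0.001,"dy": 0,"dz": 0,"rx": 0,"ry": 0,"rz": 0},
    {"dx": 0,"dy": 0,"dz": 0,"rx": 0,"ry": 0,"rz": 0},
  ],
)

```text
clock: 18.8
position: [0.4916, -0.2438, 0.1381]
tcp_rot: [[0.197, 0.976, 0.093], [0.884, -0.218, 0.415], [0.425, 0.001, -0.905]]
ft_force: [0.3, 0.4, 7.7]
finger_gap: 0.037
grip_force: 30.0
```

```bash
python3 st.py
```

```text
t 18.8 pos [ 0.4916 -0.2438  0.1381] F [0.3 0.4 7.7] gap 0.037
shift tool [ 0.0018 -0.0017  0.0029]
rot share [ 0.0003 -0.0016  0.0003]
shift in target frame [ 0.0018 -0.0017  0.0029]
F tool [ 3.67  0.19 -6.82] M tool [-0.18  0.42 -0.07] grip 29.982937085442245
```

>>> play_rows(
  deltas=[
    {"dx": -0.001,"dy": 0,"dz": -0.0005,"rx": 0,"ry": 0,"rz": 0},
    {"dx": -0.001,"dy": 0,"dz": 0,"rx": 0,"ry": 0,"rz": 0},
    {"dx": 0,"dy": 0,"dz": 0,"rx": 0,"ry": 0,"rz": 0},
  ],
)

```text
clock: 19.1
position: [0.491, -0.2458, 0.1372]
tcp_rot: [[0.197, 0.976, 0.093], [0.884, -0.218, 0.414], [0.424, 0.001, -0.905]]
ft_force: [0.4, 0.4, 5.1]
finger_gap: 0.0371
grip_force: 30.0
```

```bash
python3 st.py
```

```text
t 19.1 pos [ 0.491  -0.2458  0.1372] F [0.4 0.4 5.1] gap 0.0371
shift tool [ 0.0042 -0.0016  0.003 ]
rot share [ 0.0004 -0.0013  0.0001]
shift in target frame [ 0.0042 -0.0016  0.003 ]
F tool [ 2.62  0.3  -4.43] M tool [-0.33  0.34 -0.11] grip 29.981927183107473
```

>>> play_rows(
  deltas=[
    {"dx": -0.001,"dy": 0,"dz": 0,"rx": 0,"ry": 0,"rz": 0},
    {"dx": -0.001,"dy": 0,"dz": 0,"rx": 0,"ry": 0,"rz": 0},
    {"dx": 0,"dy": 0,"dz": 0,"rx": 0,"ry": 0,"rz": 0},
  ],
)

```text
clock: 19.4
position: [0.491, -0.2461, 0.137]
tcp_rot: [[0.197, 0.976, 0.093], [0.882, -0.218, 0.418], [0.428, 0.0, -0.904]]
ft_force: [2.8, 5.7, 8.5]
finger_gap: 0.0372
grip_force: 30.0
```

```bash
python3 st.py
```

```text
t 19.4 pos [ 0.491  -0.2461  0.137 ] F [2.8 5.7 8.5] gap 0.0372
shift tool [ 0.0045 -0.0016  0.003 ]
rot share [ 0.     -0.0041  0.0003]
shift in target frame [ 0.0045 -0.0016  0.0029]
F tool [ 9.19  1.53 -5.06] M tool [-0.28  1.42 -0.09] grip 29.962081792764366
```

The foot was felt (Fx rose to 9 N and motion stopped). I ease off, then open gently.

>>> play_rows(
  deltas=[
    {"dx": 0.0012,"dy": 0,"dz": 0,"rx": 0,"ry": 0,"rz": 0},
    {"dx": 0,"dy": 0,"dz": 0,"rx": 0,"ry": 0,"rz": 0},
    {"dx": 0,"dy": 0,"dz": 0,"rx": 0,"ry": 0,"rz": 0},
  ],
)

```text
clock: 19.7
position: [0.491, -0.2459, 0.1371]
tcp_rot: [[0.197, 0.976, 0.093], [0.883, -0.218, 0.415], [0.426, 0.001, -0.905]]
ft_force: [1.3, 2.2, 7.0]
finger_gap: 0.0365
grip_force: 30.0
```

```bash
python3 st.py
```

```text
t 19.7 pos [ 0.491  -0.2459  0.1371] F [1.3 2.2 7. ] gap 0.0365
shift tool [ 0.0043 -0.0016  0.003 ]
rot share [ 0.0002 -0.0022  0.0003]
shift in target frame [ 0.0043 -0.0016  0.0029]
F tool [ 5.15  0.78 -5.32] M tool [-0.34  0.74 -0.02] grip 29.974286360666156
```

>>> play_rows(
  deltas=[
    {"dx": 0,"dy": 0,"dz": 0,"rx": 0,"ry": 0,"rz": 0},
    {"dx": 0,"dy": 0,"dz": 0,"rx": 0,"ry": 0,"rz": 0},
    {"dx": 0,"dy": 0,"dz": 0,"rx": 0,"ry": 0,"rz": 0},
    {"dx": 0,"dy": 0,"dz": 0,"rx": 0,"ry": 0,"rz": 0},
  ],
  fingers=0.12,
)

```text
clock: 20.1
position: [0.4901, -0.2465, 0.1358]
tcp_rot: [[0.198, 0.976, 0.091], [0.884, -0.218, 0.414], [0.424, -0.001, -0.906]]
ft_force: [-0.2, -0.8, 0.5]
finger_gap: 0.0415
grip_force: 0.0
```

```bash
python3 st.py
```

```text
t 20.1 pos [ 0.4901 -0.2465  0.1358] F [-0.2 -0.8  0.5] gap 0.0415
shift tool [ 0.0055 -0.0008  0.0021]
rot share [-0.0006 -0.0007 -0.0003]
shift in target frame [ 0.0055 -0.0008  0.0021]
F tool [-0.53  0.01 -0.77] M tool [-0.07 -0.29 -0.02] grip 0.0
```

>>> play_rows(
  deltas=[
    {"dx": 0,"dy": 0,"dz": 0,"rx": 0,"ry": 0,"rz": 0},
    {"dx": 0,"dy": 0,"dz": 0,"rx": 0,"ry": 0,"rz": 0},
    {"dx": 0,"dy": 0,"dz": 0,"rx": 0,"ry": 0,"rz": 0},
    {"dx": 0,"dy": 0,"dz": 0,"rx": 0,"ry": 0,"rz": 0},
    {"dx": 0,"dy": 0,"dz": 0,"rx": 0,"ry": 0,"rz": 0},
  ],
  fingers=-0.5,
)

```text
clock: 20.6
position: [0.4907, -0.2468, 0.1367]
tcp_rot: [[0.198, 0.976, 0.093], [0.884, -0.218, 0.413], [0.423, 0.0, -0.906]]
ft_force: [0.9, 0.6, 0.7]
finger_gap: 0.0704
grip_force: 0.0
```

>>> play_rows(
  deltas=[
    {"dx": 0,"dy": 0,"dz": -0.008,"rx": 0,"ry": 0,"rz": 0},
    {"dx": 0,"dy": 0,"dz": -0.015,"rx": 0,"ry": 0,"rz": 0},
    {"dx": 0,"dy": 0,"dz": -0.02,"rx": 0,"ry": 0,"rz": 0},
    {"dx": 0,"dy": 0,"dz": -0.03,"rx": 0,"ry": 0,"rz": 0},
    {"dx": 0,"dy": 0,"dz": -0.03,"rx": 0,"ry": 0,"rz": 0},
    {"dx": 0,"dy": 0,"dz": -0.02,"rx": 0,"ry": 0,"rz": 0},
    {"dx": 0,"dy": 0,"dz": 0,"rx": 0,"ry": 0,"rz": 0},
    {"dx": 0,"dy": 0,"dz": 0,"rx": 0,"ry": 0,"rz": 0},
  ],
)

```text
clock: 21.4
position: [0.4792, -0.2979, 0.2488]
tcp_rot: [[0.198, 0.976, 0.094], [0.885, -0.219, 0.412], [0.422, 0.002, -0.906]]
ft_force: [-0.5, -0.3, -0.5]
finger_gap: 0.0711
grip_force: 0.0
```

```bash
python3 - <<'E'
from h import *
a,b=snapshot("scene"),snapshot("top")
cv2.imwrite("pics/scene3.png",a);cv2.imwrite("pics/top3.png",b)
cv2.imwrite("pics/p5.png",np.hstack([cv2.resize(i,None,fx=6,fy=6,interpolation=cv2.INTER_CUBIC) for i in(a[165:230,130:195],b[185:250,305:370])]))
E
```

```text
(no output)
```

View pics/p5.png

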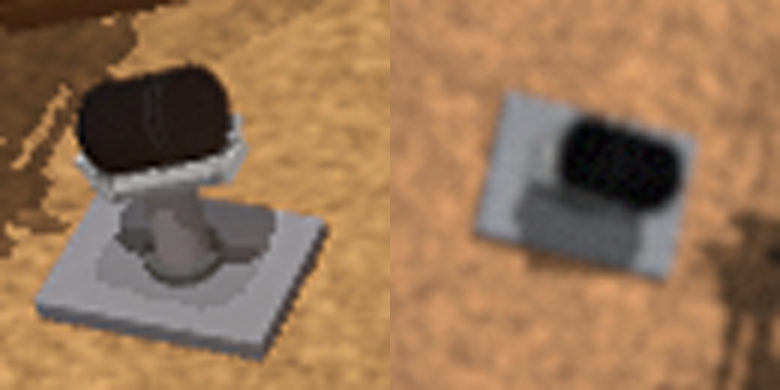

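The cell lies tilted in the V (scene px ≈143–169 × 176–194), with the foot's near corner visible at its low end. The release pose gives a nose height of about 78.8 mm against the specified 78. One numeric check of slope and position, and that the bystanders did not move.

```bash
python3 - <<'E'
from h import *
N=SEAT-XT*.0043+np.cross(ZT,XT)*.0016-ZT*.0030+ZT*.0594-XT*.0104
print("nose",N)
Y=np.cross(ZT,XT);th=np.linspace(0,6.28,90)
pts=[N+XT*d+r*(np.cos(t)*Y+np.sin(t)*ZT) for d,r in((0,.0135),(.006,.0188),(.053,.0188)) for t in th]
for n,roi in(("scene",(135,165,45,45)),("top",(325,195,40,35))):
    im=cv2.imread(f"pics/{n}3.png");x,y,w,h=roi
    m=(im[y:y+h,x:x+w].max(2)<60).astype(np.uint8)
    k,l,st,ce=cv2.connectedComponentsWithStats(m);i=1+st[1:,4].argmax()
    M=cv2.minAreaRect(np.argwhere(l==i)[:,::-1].astype(np.float32)+[[x,y]])
    P=cv2.minAreaRect(np.array([proj(n,p) for p in pts],np.float32))
    print(n,"seen",M,"pred",P)
for n in("scene","top"):
    a,b=cv2.imread(f"pics/{n}0.png"),cv2.imread(f"pics/{n}3.png")
    B={"scene":dict(lens=(228,189),spacer=(233,264),sleeve=(160,302),jar=(200,300),big=(281,294),coll=(371,280)),"top":dict(lens=(284,240),spacer=(275,161),sleeve=(322,125),jar=(296,123),big=(241,133),coll=(180,133))}[n]
    print(n,{k:round(float(np.abs(a[y-14:y+14,x-14:x+14].astype(int)-b[y-14:y+14,x-14:x+14]).mean()),1) for k,(x,y) in B.items()})
E
```

```text
nose [ 0.49443561 -0.23065979  0.07890166]Traceback (most recent call last):
  File "<stdin>", line 10, in <module>
cv2.error: OpenCV(4.12.0) /io/opencv/modules/imgproc/src/convhull.cpp:143: error: (-215:Assertion failed) total >= 0 && (depth == CV_32F || depth == CV_32S) in function 'convexHull'
```

```bash
python3 - <<'E'
from h import *
N=np.array([.4944,-.2307,.0789])
Y=np.cross(ZT,XT);th=np.linspace(0,6.28,90)
pts=[N+XT*d+r*(np.cos(t)*Y+np.sin(t)*ZT) for d,r in((0,.0135),(.006,.0188),(.053,.0188)) for t in th]
f=lambda r:[np.round(v,1) for v in r]
for n,roi in(("scene",(135,165,45,45)),("top",(325,195,40,35))):
    im=cv2.imread(f"pics/{n}3.png");x,y,w,h=roi
    m=(im[y:y+h,x:x+w].max(2)<60).astype(np.uint8)
    k,l,st,ce=cv2.connectedComponentsWithStats(m);i=1+st[1:,4].argmax()
    q=np.argwhere(l==i)[:,::-1]+[x,y]
    print(n,"seen",f(cv2.minAreaRect(q.astype(np.float32))),"pred",f(cv2.minAreaRect(np.array([proj(n,p) for p in pts],np.float32))))
B={"scene":dict(lens=(228,189),spacer=(233,264),sleeve=(160,302),jar=(200,300),big=(281,294),coll=(371,280)),"top":dict(lens=(284,240),spacer=(275,161),sleeve=(322,125),jar=(296,123),big=(241,133),coll=(180,133))}
for n in B:
    a,b=cv2.imread(f"pics/{n}0.png").astype(int),cv2.imread(f"pics/{n}3.png")
    print(n,{k:round(float(np.abs(a[y-14:y+14,x-14:x+14]-b[y-14:y+14,x-14:x+14]).mean()),1) for k,(x,y) in B[n].items()})
E
```

```text
scene seen [array([155. , 184.8]), array([15.7, 24.7]), np.float64(81.9)] pred [array([154.6, 183.9]), array([16.1, 26.5]), np.float64(77.7)]
top seen [array([342.6, 212.6]), array([19.5, 14.3]), np.float64(7.1)] pred [array([343.6, 211.8]), array([22.3, 13.4]), np.float64(18.6)]
scene {'lens': 7.2, 'spacer': 7.5, 'sleeve': 6.2, 'jar': 7.5, 'big': 4.6, 'coll': 6.4}
top {'lens': 11.2, 'spacer': 11.2, 'sleeve': 9.2, 'jar': 9.9, 'big': 7.9, 'coll': 9.0}
```

The cell sits where it was felt to seat, and the bystanders are unchanged within image noise. Handing in.

```bash
python3 -c "
from plant import *
print(close_job())"
```

```text
the job is handed in; nothing more can be done
None
```

I pressed the ejector to its felt stop at about 19 N and it sprang back. The cell was then drawn out, laid in the V with its nose against the foot and only then released. The job was handed in at about 21.5 s, with bystanders unmoved in the images; the judgement itself was not shown.

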